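# Park a stacked pair of parts trays under the bench shelf

### The job

Stack the green parts tray on the grey one so that all four feet sit fully in the corner sockets; set it down gently and keep it level all the time. Then slide the stacked pair along the mat, yellow tab towards the robot, under the low bench shelf until the grey tray is fully home against the rubber stop bar at the back, square to the shelf and midway between its side panels. Do not let the green tray or the robot bump the shelf, leave the other things on the mat where they are, and let go at the end.

Things in the scene. Friction and masses are not known exactly. Their poses are not given: they have to be found in the camera images.
- lower_tray_center (a point): Grey lower parts tray, loose, about 0.5 kg, 120 (x) x 150 (y) x 71 mm high, standing on the mat (top at z = 2 mm). Point: its centre, 35.5 mm above its underside; x points away from its tab, z up. Rim walls 18 mm high. Black corner posts, 24 mm square, 71 high, centred at x +-48, y +-63, each with a socket in its top, 16 mm square, 14 deep.
- lower_tray_tab (a point): Yellow pull tab of the grey tray: an upright fin at the middle of its front, 16 mm thick (tray y), standing out 45 mm from the front wall (tray x -60 to -105 mm), 14 to 42 mm above the tray's underside. Point: tray x -88 mm, y 0, 30 mm above the underside; axes of the tray. The tab faces the robot.
- upper_tray_center (a point): Green upper parts tray, loose, about 0.4 kg, 120 (x) x 150 (y) x 56 mm high. Point: its centre, 28 mm above the tips of its feet; z up. Four round feet, 11 mm in diameter, 12 long, tapering to 6 mm, at x +-48, y +-63; floor 4 mm thick above them, rim 28 mm above the tips. Fully seated, its floor rests on the grey posts and this point is 51.5 mm above the grey tray's centre, either way round.
- upper_tray_grip (a point): Orange lifting grip at the middle of the green tray: an upright fin 60 mm long (tray x), 14 mm thick (tray y), 16 to 56 mm above the tips of the feet. Point: 44 mm above the tips of the feet; axes of the tray. Beside it lie flat parts, at most 6 mm above the tray's floor.
- shelf_home (a point): Parking place under the fixed shelf. Point: on the mat, exactly below the grey tray's centre when it rests against the stop bar, midway between the side panels; x points inwards (away from the robot), y left, z up. Rubber stop bar 22 mm high, front face at x +60 mm. Side panels: inner faces at y +-109 mm, x -45 to +85.
- shelf_edge (a point): Middle of the lower front edge (yellow strip) of the shelf board, 78 mm in front of the parking point and 131 mm above the mat, same axes. Board 168 mm deep, 250 wide (y), 18 thick; a meter and a reel lie on it, up to 181 mm above the mat, at least 50 mm behind the edge. The stacked trays are 115 mm high; parked, the grey tray's front wall is 18 mm behind this edge and its tab 27 mm before it.
- battery: Flat black laptop battery, 100 x 150 x 12 mm, loose bystander; origin at the centre of its underside. Nearer the robot (x below 0.4 m) an orange screwdriver and a flat metal drive lie on the mat, also bystanders, at most 35 mm high.
- fan: Black cooling fan, 75 x 75 x 15 mm, loose bystander; origin under its centre.
- cleaner: Clear bottle with red cap, 52 mm in diameter, 130 high, loose bystander; origin under its centre.
- screw_dish: Steel dish, 70 mm in diameter, 28 high, loose bystander; origin under its centre.

How it is judged (in metres and radians):
On the way:
1. the green tray is seated in the sockets of the grey one, while the pair still stands in front of the shelf (x of upper_tray_center in the frame of lower_tray_center between -0.006 and 0.006 m and y of upper_tray_center in the frame of lower_tray_center between -0.006 and 0.006 m and z of upper_tray_center in the frame of lower_tray_center between 0.0485 and 0.0545 m and angle between upper_tray_center's own z axis and vertical below 0.05 rad and angle between the x axis of upper_tray_center and the x axis of lower_tray_center, either way round below 0.08 rad and x of lower_tray_center in the frame of shelf_home below -0.1 m), for 0.2 s.
At the end, for the whole second after the job is handed in: Green tray seated on the grey one (within 6 mm, height 3 mm, level 0.05 rad, square 0.08 rad); grey tray on the mat under the shelf, within 8 mm of its place at the stop bar, 15 mm of midway between the panels, square within 0.10 rad; both at rest (x of upper_tray_center in the frame of lower_tray_center between -0.006 and 0.006 m and y of upper_tray_center in the frame of lower_tray_center between -0.006 and 0.006 m and z of upper_tray_center in the frame of lower_tray_center between 0.0485 and 0.0545 m and angle between upper_tray_center's own z axis and vertical below 0.05 rad and angle between the x axis of upper_tray_center and the x axis of lower_tray_center, either way round below 0.08 rad and x of lower_tray_center in the frame of shelf_home between -0.008 and 0.008 m and y of lower_tray_center in the frame of shelf_home between -0.015 and 0.015 m and z of lower_tray_center in the frame of shelf_home between 0.0315 and 0.0395 m and angle between the x axis of lower_tray_center and the x axis of shelf_home, either way round below 0.1 rad and linear speed of each of lower_tray, upper_tray below 0.01 m/s); the robot touches nothing.
It fails at once if the green tray bumps the shelf (over 2 N) (contact force between upper_tray and shelf above 2 N).
It fails at once if the robot bumps the shelf (over 3 N) (contact force between any of the arm, the fingers and shelf above 3 N).
It fails at once if the green tray is tilted more than 0.35 rad (angle between upper_tray_center's own z axis and vertical above 0.35 rad).
It fails at once if the green tray is slammed or pressed onto the grey one (over 45 N) (contact force between upper_tray and lower_tray above 45 N).
It fails at once if a bystander is moved more than 20 mm (distance of any of battery, fan, cleaner, screwdriver, drive, screw_dish from where it was at the start of the episode above 0.02 m).
It also fails if it takes over 64 s, if anything falls off the work surface, if the arm or the gripper's body presses on something with over 40 N, if the wrist force passes 120 N, or if a joint passes its speed limit or range.

### The arm

A 7-joint arm with a two-finger parallel gripper is mounted at the origin on the work surface. World frame = base frame: x ahead of the robot, y to its left, z up, the work surface at z = 0. Lengths are in mm, angles in rad, forces in N, time in s.
With the tool pointing down it reaches from about 400 to 875 mm from the base axis. Payload 4.4 kg.
Tool frame: the origin (TCP) lies where the fingers leave the gripper's body, on its centre line; the fingertips stand 73 mm ahead of it and the grasp point (between the pads) lies 54 mm ahead of it; z points along the fingers, y is the line along which they close (so a half turn about z gives the same grasp; the last joint's range is limited). The gripper opens to 85 mm and grips with 20 to 120 N. Pads are 22 mm wide; open, the fingers measure 114 mm over their backs; the gripper's body (76 mm by 85 mm) begins 54 mm behind the grasp point. The pads swing forward as they close: fully open they stand 13 mm farther back than shut.
Start: joints at [-1.357, 0.628, 0.038, 1.517, -0.027, 0.996, -0.02], TCP at [179.484, 624.742, 303.913] pointing down, gripper open.
Joint ranges: [-3.06, 3.06], [-0.37, 2.12], [-1.25, 1.32], [0.18, 2.47], [-1.1, 4.24], [0.23, 1.98], [-2.94, 2.94]. Speed limits (rad/s): [2.57, 2.57, 3.14, 3.14, 3.14, 3.14, 3.14].

### API

Orientations are given as [roll, pitch, yaw] about the fixed x, y, z axes, in that order (R = Rz(yaw) Ry(pitch) Rx(roll)).
In Python, from cell import ctrl gives the robot as it stands.
- The arm moves only by the tool send_rows, never from a script. Its argument "rows" is a list that holds one entry, the list of rows, each a list of 6 numbers: the shift along the tool's x, y, z in cm, then the turn, a rotation vector about the tool's x, y, z in rad. In form: [[[tx, ty, tz, wx, wy, wz], ...]]. A call has 1 to 10 rows; each row is the pose to reach, as a shift and turn from the pose commanded when the call began, along the tool's axes at that moment; what a row does not reach only later rows make up. A row lasts 1/10 s, in which the tool goes at most 50 mm and 8.59 degrees, less where a joint would pass 70% of its speed; a pose out of reach is approached as far as the arm can. A call with a gripper value outside its range is refused whole. "grip" is the closure in counts, from 0 (fully open) to 255 (shut), set as the call begins (left out, the last holds). The fingers move at their own pace and stop on an object; the grip force is fixed at half the most. Time passes only in rows, so rows that repeat a pose let the fingers close. It gives the time, the measured TCP pose, the force, the opening and the grip force at its end, in the units of the state.
- ctrl.read_state(): the state, without advancing time (a new reading comes with each control period).
- ctrl.get_image(name): name is "scene" or "top" or "wrist"; returns a dict with "pixels" (420x560x3 uint8, red, green, blue), "fx", "fy", "cx", "cy" (pixels), "extrinsics" (4x4, takes a point from camera to world coordinates); the wrist camera has in their place "mount" (4x4, takes a point from camera to tool coordinates, whose origin is the TCP and whose axes are the flange's). Camera axes: x right, y up, looking along -z (the intrinsics and any distortion apply to the point x, -y, -z); pixel columns grow to the right and rows downward; lengths in mm; the calibration is good to about 2 mm. The wrist camera is an equidistant fisheye: a pixel r from the principal point sees the ray r / f radians off the axis. A picture is of the moment at which its call begins: read the wrist's pose just before it. There is no depth.
- ctrl.finish_job(): hands the job in; it is judged then, once.
The state is a dict: "clock": time; "qpos": joint angles; "qd": joint speeds; "tau": joint torques, N m; "eef_pos": TCP position; "tool_rot": TCP orientation; "force": force on the tool from outside, world axes, zero at the start; "torque": the same for the moment, N m; "width": finger opening in mm; "gripper_force": force on a finger pad.
Only numpy, scipy, OpenCV 4.12 (cv2) and the standard library are available. Lean on these libraries where they do the work, as an engineer would, in place of code of your own. Each camera call takes 0.05 s, during which the arm holds its last target. There are 200 camera calls.

## Working session

There is one attempt and no reset: what is moved stays moved. The work goes in short steps, Python scripts to look and compute and a tool call to move; the robot and the scene stay as the last step left them, time stands still between calls to the robot, and variables do not carry over. Pictures are saved under pics/ and viewed, at most 10 in all, crops included, and the job is handed in when it is done.

Besides the shell and the picture viewer there is one more tool, called after "Call:" as name(argument=value, ...), one argument or row to a line, values as JSON. send_rows: Moves the arm, as the interface text tells. Its arguments: {"type":"object","properties":{"rows":{"type":"array","items":{"type":"array","items":{"type":"array","items":{"type":"number"}}}},"grip":{"type":"number"}},"required":["rows"]}

```bash
mkdir -p pics
python3 - <<'E'
from cell import ctrl
import cv2,numpy as np
s=ctrl.read_state();print({k:np.round(v,3).tolist() for k,v in s.items()})
for n in("scene","top"):
    d=ctrl.get_image(n);cv2.imwrite(f"pics/{n}0.png",d["pixels"][:,:,::-1])
    print(n,d["fx"],d["fy"],d["cx"],d["cy"],np.round(d["extrinsics"],3).tolist(),[k for k in d])
E
```

```text
{'clock': 0.0, 'qpos': [-1.357, 0.629, 0.038, 1.518, -0.027, 0.996, -0.02], 'qd': [0.001, 0.001, 0.0, -0.001, 0.001, 0.0, 0.001], 'tau': [0.001, -56.341, 1.226, -19.344, 0.011, 0.01, 0.0], 'eef_pos': [179.334, 624.264, 302.991], 'tool_rot': [-3.14, 0.0, 2.862], 'force': [0.346, -0.628, -0.704], 'torque': [0.013, -0.014, 0.059], 'gripper_force': 0.0, 'width': 86.015}
scene 459.02124665129355 459.02124665129355 287.2484661079959 219.3735476861046 [[-0.803, -0.489, 0.34, 948.492], [0.596, -0.664, 0.451, 470.634], [0.005, 0.565, 0.825, 966.94], [0.0, 0.0, 0.0, 1.0]] ['pixels', 'fx', 'fy', 'cx', 'cy', 'extrinsics']
top 500.56981400296326 500.56981400296326 276.05923271905675 204.12353551445227 [[0.071, 0.973, -0.218, 314.903], [-0.997, 0.07, -0.016, 10.584], [-0.0, 0.219, 0.976, 1297.239], [0.0, 0.0, 0.0, 1.0]] ['pixels', 'fx', 'fy', 'cx', 'cy', 'extrinsics']
```

View pics/top0.png

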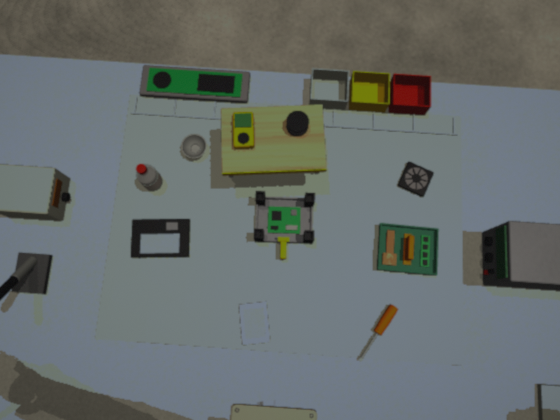

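View pics/scene0.png

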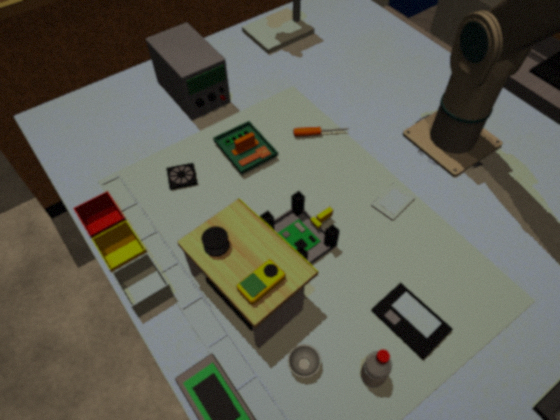

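The top view shows the shelf at about (272,140), the grey tray at (284,218) with its tab at (283,248), the green tray at (407,249) with its orange fin, the fan at (415,180) and the screwdriver at (385,320). The scene view confirms this: the shelf opening faces the robot, and the tab faces the robot too.

```bash
cat > h.py <<'E'
from cell import ctrl
import cv2,numpy as np
from scipy.spatial.transform import Rotation as R
def ray(d,px,T=None):
    px=np.atleast_2d(px).astype(float)
    u=(px[:,0]-d["cx"])/d["fx"];v=(px[:,1]-d["cy"])/d["fy"]
    if T is None: T=d["extrinsics"];c=np.c_[u,-v,-np.ones(len(u))]
    else:
        th=np.hypot(u,v);k=np.where(th>1e-9,np.sin(th)/np.maximum(th,1e-9),1)
        c=np.c_[u*k,-v*k,-np.cos(th)]
    return T[:3,3],c@T[:3,:3].T
def plane(d,px,z,T=None):
    o,r=ray(d,px,T);return (o+r*((z-o[2])/r[:,2])[:,None])[:,:2]
def wrist():
    s=ctrl.read_state();d=ctrl.get_image("wrist")
    T=np.eye(4);T[:3,:3]=R.from_euler("xyz",s["tool_rot"]).as_matrix();T[:3,3]=s["eef_pos"]
    return s,d,T@np.array(d["mount"])
def mask(img,lo,hi,roi=None):
    m=cv2.inRange(cv2.cvtColor(img,cv2.COLOR_RGB2HSV),lo,hi)
    if roi:
        n=np.zeros_like(m);x0,y0,x1,y1=roi;n[y0:y1,x0:x1]=m[y0:y1,x0:x1];m=n
    return m
def blobs(m,amin=15):
    cs,_=cv2.findContours(m,cv2.RETR_EXTERNAL,cv2.CHAIN_APPROX_NONE)
    return sorted([c for c in cs if cv2.contourArea(c)>=amin],key=cv2.contourArea,reverse=True)
def box(d,c,z,T=None):
    P=plane(d,c.reshape(-1,2),z,T).astype(np.float32);b=cv2.boxPoints(cv2.minAreaRect(P))
    e=[b[1]-b[0],b[2]-b[1]];e.sort(key=np.linalg.norm)
    a=np.degrees(np.arctan2(e[1][1],e[1][0]))
    return b.mean(0).round(1),[round(float(np.linalg.norm(x)),1) for x in e],round(float((a+90)%180-90),1)
E
python3 - <<'E'
from h import *
d=ctrl.get_image("top");I=d["pixels"]
for n,lo,hi,roi,z in [("green tray",(40,70,25),(90,255,255),(365,215,450,285),30),("orange",(3,130,90),(22,255,255),(380,225,430,270),58),
  ("posts",(0,0,0),(180,255,45),(245,180,325,250),73),("tab",(22,120,90),(35,255,255),(270,232,300,270),44),("shelf top",(12,40,90),(40,255,255),(210,95,335,185),151)]:
    for c in blobs(mask(I,lo,hi,roi))[:6]:
        print(n,cv2.contourArea(c),cv2.boundingRect(c),*box(d,c,z))
cv2.imwrite("pics/t2.png",cv2.resize(I[90:290,200:460,::-1],None,fx=3,fy=3,interpolation=2))
E
```

```text
green tray 2649.5 (377, 223, 61, 52) [ 507.  -310.5] [119.4, 149.9] 88.4
orange 235.5 (383, 230, 13, 35) [ 503.6 -257.2] [29.7, 84.7] 1.1
orange 102.0 (404, 234, 10, 25) [ 509.4 -305.5] [22.5, 60.2] 0.7
posts 114.0 (298, 193, 16, 15) [604.7 -48.9] [33.8, 38.6] -51.7
posts 99.0 (256, 192, 10, 14) [600.6  70.8] [22.6, 33.7] 4.6
posts 95.5 (254, 229, 10, 13) [507.8  68.5] [22.3, 30.1] 4.4
posts 94.5 (303, 231, 10, 12) [512.7 -52.6] [22.3, 27.7] 3.4
posts 50.5 (272, 212, 9, 8) [559.9  28.8] [17.8, 20.0] -85.9
tab 126.0 (278, 237, 11, 22) [485.2   5.7] [25.3, 53.1] 4.1
shelf top 6901.0 (211, 103, 116, 71) [735.   60.6] [174.9, 276.0] -84.7
shelf top 17.5 (304, 95, 5, 7) [844. -25.] [9.9, 16.0] 3.4
```

View pics/t2.png

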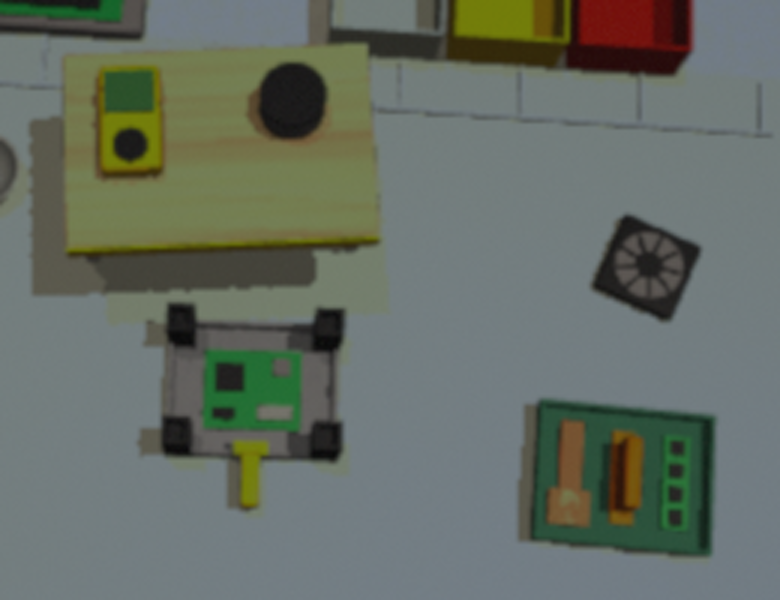

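The close crop confirms the layout: a grey tray with four black posts, and the shelf's yellow strip running from about px (222,174) to (326,170). Next I'll work out the shelf pose and the first moves.

```bash
cat >> h.py <<'E'
def cmd(pos,pitch,yaw,base=None):
    "shift cm / rotvec in tool axes, from base (pos,pitch,yaw) commanded or measured state; tool z down = roll pi"
    s=ctrl.read_state()
    R0=R.from_euler("xyz",s["tool_rot"]) if base is None else R.from_euler("xyz",[np.pi,base[1],base[2]])
    p0=s["eef_pos"] if base is None else base[0]
    t=R0.inv().apply(np.array(pos)-p0)/10;w=(R0.inv()*R.from_euler("xyz",[np.pi,pitch,yaw])).as_rotvec()
    print("cmd",t.round(2),w.round(3))
E
python3 - <<'E'
from h import *
d=ctrl.get_image("top");I=d["pixels"]
m=mask(I,(22,180,60),(34,255,255),(215,160,335,182))
ys,xs=np.nonzero(m);print(len(xs))
# lower boundary of strip per column
cols=[x for x in range(224,325) if (m[:,x]>0).any()]
px=np.array([(x,np.nonzero(m[:,x])[0].max()+.5) for x in cols])
P=plane(d,px,133);f=np.polyfit(P[:,1],P[:,0],1);print(f,np.degrees(np.arctan(-f[0])),px[[0,-1]],P[[0,-1]],xs.min(),xs.max())
cmd([470,250,300],0,2.98);cmd([509,-306,280],0,3.12,([470,250,300],0,2.98))
E
```

```text
182
[-1.12216560e-01  6.58236192e+02] 6.402749280194571 [[224.  174.5]
 [324.  170.5]] [[639.66983644 160.44602436]
 [666.92534004 -80.00969966]] 223 325
cmd [-38.27 -27.96   0.37] [-0.001 -0.    -0.118]
cmd [-12.79 -54.25   2.  ] [-0.    0.   -0.14]
```

Call:
send_rows(
  rows=[
    [[-2,-1.5,0,0,0,-0.01],[-6,-4.4,0,0,0,-0.02],[-10,-7.3,0,0,0,-0.03],[-14,-10.2,0,0,0,-0.04],[-18,-13.2,0,0,0,-0.06],[-22,-16.1,0,0,0,-0.07],[-26,-19,0,0,0,-0.08],[-30,-21.9,0,0,0,-0.09],[-34,-24.8,0,0,0,-0.1],[-38,-27.8,0.4,0,0,-0.12]],
  ],
  grip=0,
)

```text
clock: 1.2
eef_pos: [469.1, 251.3, 300.4]
tool_rot: [3.141, 0.001, 2.983]
force: [0.2, 0.7, -0.5]
width: 85.6
gripper_force: 0.0
```

Call:
send_rows(
  rows=[
    [[-1.2,-5,0.2,0,0,-0.01],[-2.3,-10,0.4,0,0,-0.03],[-3.5,-15,0.6,0,0,-0.04],[-4.7,-20,0.8,0,0,-0.05],[-6,-25,1,0,0,-0.06],[-7.1,-30,1.2,0,0,-0.08],[-8.3,-35,1.4,0,0,-0.09],[-9.5,-40,1.6,0,0,-0.1],[-10.7,-45,1.8,0,0,-0.12],[-11.8,-49.5,2,0,0,-0.14]],
  ],
)

```text
clock: 2.2
eef_pos: [504.6, -247.5, 280.2]
tool_rot: [3.141, 0.0, 3.123]
force: [0.6, -0.1, 0.5]
width: 85.4
gripper_force: 0.0
```

Call:
send_rows(
  rows=[
    [[-0.2,-3,0,0,0,0],[-0.2,-5,0,0,0,0],[-0.2,-5,0,0,0,0],[-0.2,-5,0,0,0,0]],
  ],
)

```text
clock: 2.6
eef_pos: [505.6, -295.0, 280.0]
tool_rot: [3.14, -0.001, 3.121]
force: [0.2, 1.2, 0.2]
width: 85.4
gripper_force: 0.0
```

Run:
```python
from h import *
s,d,T=wrist();print(s["clock"],np.round(s["eef_pos"],1),s["tool_rot"],T[:3,3].round(1),[d[k] for k in("fx","cx","cy")])
cv2.imwrite("pics/w1.png",d["pixels"][:,:,::-1])
```

```text
2.6 [ 505.6 -295.   280. ] [ 3.14047366e+00 -6.21635271e-04  3.12133081e+00] [ 431.3 -293.7  350. ] [325.19226210127806, 277.7107026198097, 211.19710373028994]
```

View pics/w1.png

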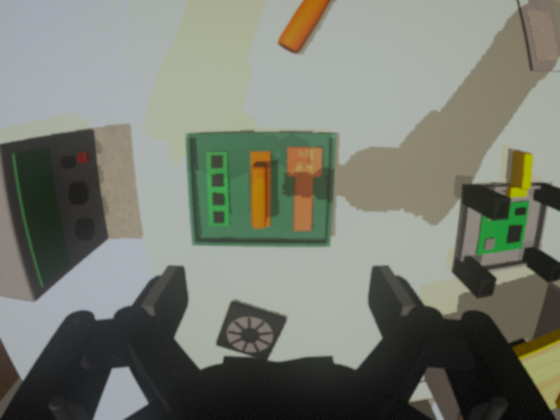

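The wrist view shows the green tray's rim from (187,132) to (335,245) and the orange fin from (250,151) to (271,228).

Run:
```python
from h import *
s,d,T=wrist();I=d["pixels"]
c=blobs(mask(I,(40,60,20),(95,255,255),(175,115,345,255)))[0];print("rim",*box(d,c,30,T))
for c in blobs(mask(I,(3,150,60),(22,255,255),(240,140,280,240)))[:2]: print("fin",cv2.boundingRect(c),*box(d,c,58,T))
# fin top: brighter part
I2=cv2.cvtColor(I,cv2.COLOR_RGB2HSV);print(I2[190,244:280].tolist())
```

```text
rim [ 506.4 -313.6] [118.8, 148.6] 88.6
fin (250, 151, 20, 77) [ 499.4 -311.1] [17.6, 72.6] -2.2
[[68, 105, 121], [68, 100, 120], [69, 102, 118], [66, 96, 112], [53, 81, 104], [23, 127, 114], [17, 189, 150], [19, 221, 166], [20, 230, 170], [21, 228, 171], [21, 224, 171], [21, 239, 171], [21, 227, 172], [21, 245, 171], [21, 245, 171], [20, 236, 172], [20, 249, 171], [19, 246, 171], [18, 255, 169], [16, 245, 161], [14, 229, 135], [13, 212, 118], [13, 219, 133], [13, 212, 143], [14, 198, 130], [17, 140, 100], [40, 84, 79], [57, 84, 79], [59, 76, 77], [61, 79, 77], [60, 76, 77], [60, 77, 79], [64, 86, 89], [67, 94, 106], [67, 91, 115], [66, 92, 116]]
```

Call:
send_rows(
  rows=[
    [[0,-0.6,1,0,0,0],[-0.1,-1.2,3.5,0,0,0],[-0.15,-1.75,6.5,0,0,0],[-0.15,-1.75,9.5,0,0,0],[-0.15,-1.75,12,0,0,0],[-0.15,-1.75,14,0,0,0],[-0.15,-1.75,15.8,0,0,0],[-0.15,-1.75,17,0,0,0],[-0.15,-1.75,17.6,0,0,0],[-0.15,-1.75,17.8,0,0,0]],
  ],
)

```text
clock: 3.7
eef_pos: [506.9, -312.7, 101.8]
tool_rot: [3.141, -0.001, 3.122]
force: [0.7, -0.3, 0.2]
width: 85.3
gripper_force: 0.0
```

Call:
send_rows(
  rows=[
    [[0,0,0,0,0,0],[0,0,0,0,0,0],[0,0,0,0,0,0],[0,0,0,0,0,0],[0,0,0,0,0,0],[0,0,0,0,0,0]],
  ],
  grip=255,
)

```text
clock: 4.3
eef_pos: [507.2, -313.2, 102.8]
tool_rot: [-3.141, 0.001, 3.121]
force: [-0.4, -0.1, 3.8]
width: 12.8
gripper_force: 58.5
```

Call:
send_rows(
  rows=[
    [[0,0,-0.3,0,0,0],[0,0,-1,0,0,0],[0,0,-2.5,0,0,0],[0,0,-4.5,0,0,0],[0,0,-7,0,0,0],[0,0.5,-9.5,0,0,0],[0,1.5,-11.5,0,0,0],[0,3,-13,0,0,0],[0,5,-14,0,0,0],[0,7,-14.5,0,0,0]],
  ],
)

```text
clock: 5.3
eef_pos: [508.5, -241.7, 248.9]
tool_rot: [-3.141, 0.001, 3.122]
force: [0.5, -0.3, -4.0]
width: 12.9
gripper_force: 58.5
```

Call:
send_rows(
  rows=[
    [[0,1.8,0,0,0,0],[0,3.2,0,0,0,0],[0,4.2,0,0,0,0],[0,4.8,0,0,0,0],[0,5,0,0,0,0],[0,5,0,0,0,0],[0,5,0,0,0,0]],
  ],
)

```text
clock: 6.0
eef_pos: [509.2, -194.0, 247.2]
tool_rot: [-3.141, -0.0, 3.121]
force: [-0.4, -0.2, -3.2]
width: 12.9
gripper_force: 58.5
```

Run:
```python
from h import *
s,d,T=wrist();print(s["clock"],np.round(s["eef_pos"],1),s["tool_rot"],T[:3,3].round(1),s["force"],s["width"])
a=d["pixels"][:,:,::-1]
np.savez("w2.npz",I=d["pixels"],T=T)
t=ctrl.get_image("top")["pixels"][:,:,::-1][90:300,210:490]
cv2.imwrite("pics/w2.png",np.hstack([cv2.resize(a,(480,360)),cv2.resize(t,(320,240))[:240].copy() if 0 else cv2.copyMakeBorder(cv2.resize(t,(320,240)),0,120,0,0,0)]))
cv2.imwrite("pics/w2b.png",cv2.resize(a[100:400,260:560],(600,600),interpolation=2))
```

```text
6.0 [ 509.2 -194.   247.2] [-3.14101582e+00 -1.30959162e-04  3.12064422e+00] [ 434.9 -192.6  317.2] [-0.36331696 -0.21495459 -3.20237847] 12.909861277293178
```

View pics/w2b.png

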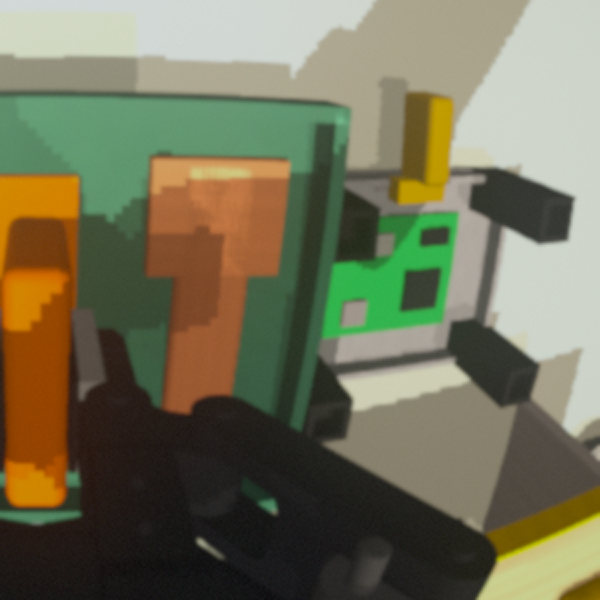

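The wrist view shows the held tray hanging level. In the crop, the post tops are at about (555,220) front-left, (519,384) back-left and (333,418) back-right.

Run:
```python
from h import *
z=np.load("w2.npz");d=ctrl.get_image("wrist")
cr=np.array([(555,220),(519,384),(333,418),(365,232)])
P=plane(d,np.c_[260+cr[:,0]/2,100+cr[:,1]/2],73,z["T"]);print("FL BL BR FR",P.round(1).tolist())
d=ctrl.get_image("top");I=d["pixels"]
for c in blobs(mask(I,(0,0,0),(180,255,50),(245,180,325,250)))[:4]:
    P=plane(d,c.reshape(-1,2),73);b=P[P[:,0]>P[:,0].max()-18]
    print("top",cv2.boundingRect(c),P.min(0).round(1),P.max(0).round(1),"top part y",b[:,1].min().round(1),b[:,1].max().round(1))
c=blobs(mask(I,(22,120,90),(35,255,255),(270,232,300,270)))[0]
P=plane(d,c.reshape(-1,2),44);b=P[P[:,0]<P[:,0].max()-15]
for k in (460,470,480,490):
    q=P[abs(P[:,0]-k)<3];print("tab",k,q[:,1].min().round(1),q[:,1].max().round(1))
print(P.min(0),P.max(0))
cv2.imwrite("pics/t3.png",cv2.resize(I[180:265,240:330,::-1],None,fx=7,fy=7,interpolation=2))
```

```text
FL BL BR FR [[513.1, 66.6], [607.5, 69.7], [611.2, -52.2], [516.2, -52.6]]
top (302, 230, 12, 14) [495.9 -66.8] [529.5 -39.9] top part y -66.2 -41.0
top (298, 193, 16, 15) [587.6 -61.4] [624.  -23.3] top part y -61.0 -25.8
top (256, 192, 10, 14) [583.6  59.6] [617.8  83.4] top part y 59.6 83.4
top (254, 229, 10, 13) [492.8  56.2] [523.4  80. ] top part y 57.2 80.0
tab 460 -0.8 11.7
tab 470 -0.3 12.4
tab 480 -2.1 13.1
tab 490 1.1 13.8
[460.61438706  -5.64485088] [512.56387768  20.25145831]
```

View pics/t3.png

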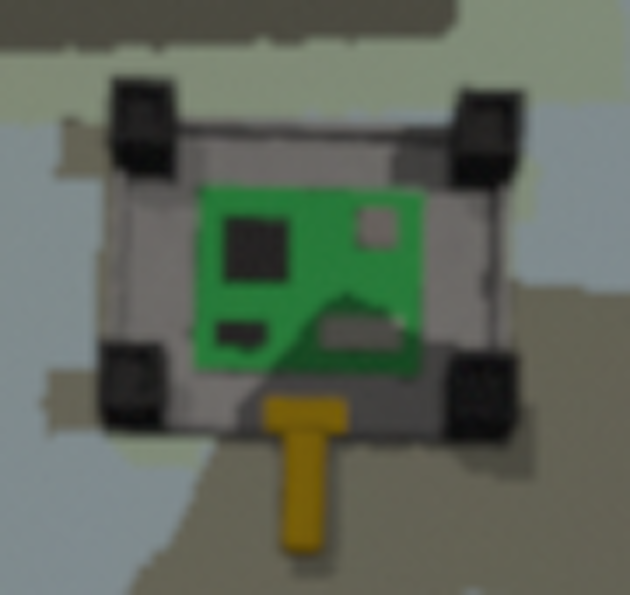

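Call:
send_rows(
  rows=[
    [[-0.2,0.8,0,0,0,0],[-0.7,2.8,0,0,0,-0.01],[-1.4,5.8,0,0,0,-0.02],[-2.2,9.2,0,0,0,-0.03],[-3,12.6,0,0,0,-0.04],[-3.8,15.8,0,0,0,-0.05],[-4.4,18.2,0,0,0,-0.06],[-4.7,19.6,0,0,0,-0.06],[-4.9,20.2,0,0,0,-0.06],[-4.9,20.4,0,0,0,-0.06]],
  ],
)

```text
clock: 7.2
eef_pos: [562.4, 9.8, 247.2]
tool_rot: [-3.141, -0.0, -3.101]
force: [0.3, -0.4, -3.6]
width: 13.3
gripper_force: 58.7
```

Call:
send_rows(
  rows=[
    [[0,0,0.5,0,0,0],[0,0,1.8,0,0,0],[0,0,3.4,0,0,0],[0,0,4.8,0,0,0],[0,0,5.4,0,0,0],[0,0,5.7,0,0,0],[0,0,5.7,0,0,0]],
  ],
)

```text
clock: 7.9
eef_pos: [562.3, 9.4, 189.9]
tool_rot: [-3.141, -0.001, -3.102]
force: [0.3, 0.2, -3.5]
width: 12.6
gripper_force: 58.7
```

Run:
```python
from h import *
s=ctrl.read_state();print(s["clock"],np.round(s["eef_pos"],1),s["tool_rot"],s["force"])
d=ctrl.get_image("scene");S=d["pixels"];np.savez("s3.npz",I=S)
t=ctrl.get_image("top");I=t["pixels"]
a=cv2.resize(S[160:300,230:370,::-1],(560,560),interpolation=2)[:, :400] if 0 else cv2.resize(S[170:290,250:370,::-1],(500,500),interpolation=2)
b=cv2.resize(I[170:270,240:330,::-1],(300,333),interpolation=2)
cv2.imwrite("pics/c3.png",np.hstack([a,cv2.copyMakeBorder(b,0,167,0,0,0)]))
rimz=s["eef_pos"][2]-102.8+30
m=mask(I,(60,60,15),(90,255,110),(240,170,330,260))
for c in blobs(m,100)[:2]: print(cv2.boundingRect(c),*box(t,c,rimz))
s,d,T=wrist();m=mask(d["pixels"],(40,60,15),(95,255,255));m[300:]=0
c=blobs(m,1000)[0];print("wrist rim",cv2.boundingRect(c),*box(d,c,rimz,T))
```

```text
7.9 [562.3   9.4 189.9] [-3.14143405e+00 -6.68000570e-04 -3.10215415e+00] [ 0.30743984  0.22257706 -3.52581157]
(261, 198, 56, 17) [579.5  -1.2] [35.4, 132.7] 89.8
wrist rim (122, 146, 313, 154) [542.1   8.5] [81.3, 149.6] -87.7
```

View pics/c3.png

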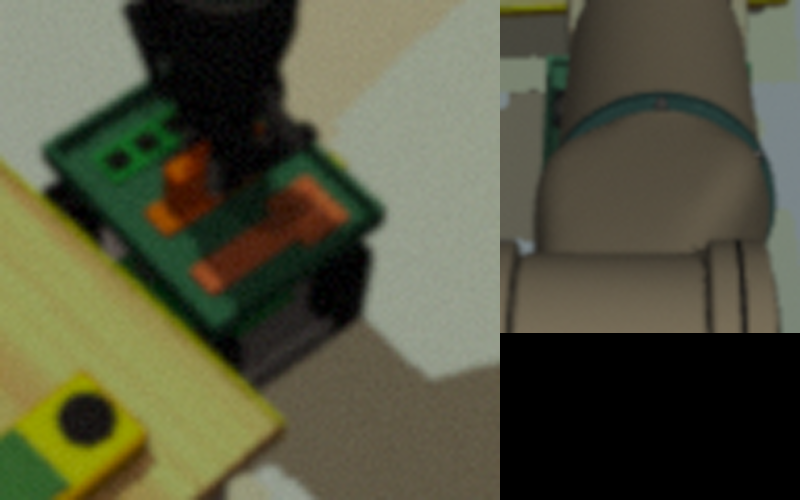

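Call:
send_rows(
  rows=[
    [[0,0,0.4,0,0,0],[0,0,0.8,0,0,0],[0,0,1.1,0,0,0],[0,0,1.4,0,0,0],[0,0,1.6,0,0,0],[0,0,1.8,0,0,0],[0,0,1.9,0,0,0]],
  ],
)

```text
clock: 8.75
eef_pos: [562.3, 9.9, 171.1]
tool_rot: [3.142, -0.0, -3.101]
force: [-0.7, -0.3, -3.8]
width: 13.2
gripper_force: 58.7
```

Call:
send_rows(
  rows=[
    [[0,0,0.1,0,0,0],[0,0,0.2,0,0,0],[0,0,0.3,0,0,0],[0,0,0.4,0,0,0]],
  ],
)

```text
clock: 9.15
eef_pos: [562.4, 9.9, 167.3]
tool_rot: [-3.142, 0.0, -3.101]
force: [0.0, -0.5, -3.3]
width: 13.2
gripper_force: 58.7
```

Call:
send_rows(
  rows=[
    [[0,0,0.1,0,0,0],[0,0,0.2,0,0,0],[0,0,0.3,0,0,0],[0,0,0.3,0,0,0]],
  ],
)

```text
clock: 9.55
eef_pos: [562.3, 9.9, 164.2]
tool_rot: [-3.142, -0.0, -3.101]
force: [0.1, 0.1, -3.2]
width: 12.8
gripper_force: 58.7
```

In the sockets with no side force. Lower the last 2–3 mm.

Call:
send_rows(
  rows=[
    [[0,0,0.05,0,0,0],[0,0,0.1,0,0,0],[0,0,0.15,0,0,0],[0,0,0.2,0,0,0],[0,0,0.2,0,0,0]],
  ],
)

```text
clock: 10.05
eef_pos: [562.4, 9.9, 162.2]
tool_rot: [3.142, -0.0, -3.101]
force: [0.6, -1.3, -3.6]
width: 13.1
gripper_force: 58.7
```

Call:
send_rows(
  rows=[
    [[0,0,0.05,0,0,0],[0,0,0.05,0,0,0]],
  ],
)

```text
clock: 10.25
eef_pos: [562.4, 9.9, 161.9]
tool_rot: [3.142, 0.0, -3.102]
force: [-0.9, -0.5, -2.5]
width: 13.0
gripper_force: 59.0
```

Call:
send_rows(
  rows=[
    [[0,0,0.05,0,0,0],[0,0,0.05,0,0,0]],
  ],
)

```text
clock: 10.45
eef_pos: [562.4, 9.9, 161.8]
tool_rot: [3.142, 0.0, -3.101]
force: [-1.5, -0.2, 3.0]
width: 12.9
gripper_force: 59.7
```

Call:
send_rows(
  rows=[
    [[0,0,0.05,0,0,0],[0,0,0.05,0,0,0]],
  ],
)

```text
clock: 10.65
eef_pos: [562.4, 9.9, 161.8]
tool_rot: [3.142, 0.0, -3.101]
force: [-2.6, 0.7, 8.7]
width: 12.6
gripper_force: 60.6
```

Call:
send_rows(
  rows=[
    [[0,0,-0.1,0,0,0],[0,0,-0.1,0,0,0],[0,0,-0.1,0,0,0],[0,0,-0.1,0,0,0],[0,0,-0.1,0,0,0],[0,0,-0.1,0,0,0]],
  ],
  grip=0,
)

```text
clock: 11.25
eef_pos: [562.4, 9.9, 161.7]
tool_rot: [3.142, -0.0, -3.101]
force: [-0.6, -0.0, 0.5]
width: 85.4
gripper_force: 0.0
```

Call:
send_rows(
  rows=[
    [[0,0,-0.5,0,0,0],[0,0,-1.5,0,0,0],[0,0,-3,0,0,0],[0,0,-5,0,0,0],[0,0,-7,0,0,0],[1,0,-9,0,0,0],[3,0,-10.5,0,0,0],[6,0,-11.5,0,0,0],[9,0,-12,0,0,0],[11,0,-12,0,0,0]],
  ],
)

```text
clock: 12.25
eef_pos: [450.8, 5.3, 283.3]
tool_rot: [3.142, 0.001, -3.102]
force: [-0.1, -0.2, -0.1]
width: 85.4
gripper_force: 0.0
```

Run:
```python
from h import *
s,d,T=wrist();print(s["clock"],np.round(s["eef_pos"],1),s["tool_rot"],s["width"],np.round(s["qpos"],2))
np.savez("w4.npz",I=d["pixels"],T=T)
cv2.imwrite("pics/w4.png",d["pixels"][:,:,::-1])
I=d["pixels"]
for c in blobs(mask(I,(40,60,15),(95,255,255)),1000)[:2]: print("rim",cv2.boundingRect(c),*box(d,c,89,T))
for c in blobs(mask(I,(22,120,60),(35,255,255)),50)[:3]: print("yellow",cv2.boundingRect(c),*box(d,c,44,T))
cmd([400,4,190],0.7,-3.101)
```

```text
12.25 [450.8   5.3 283.3] [ 3.14150258e+00  1.29167527e-03 -3.10157543e+00] 85.42327579278164 [-0.09  0.38  0.02  2.07 -0.01  0.69  1.55]
rim (198, 249, 162, 116) [562.    9.5] [140.5, 149.3] -87.3
yellow (262, 196, 28, 52) [482.3   3.6] [27.8, 54.3] 2.4
yellow (410, 392, 13, 16) [766.4 227.8] [18.8, 41.0] 32.7
cmd [4.71 0.08 9.29] [-0.    -0.704 -0.001]
```

View pics/w4.png

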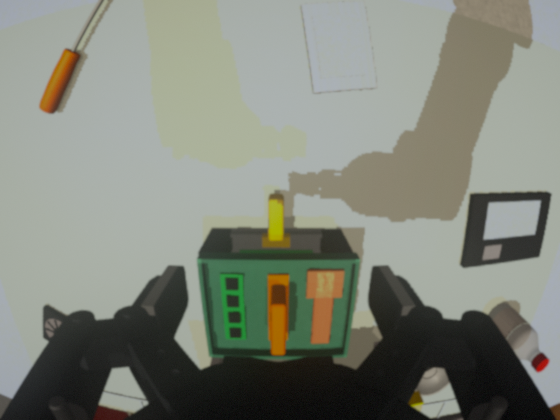

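The trays are seated squarely (rim centre (562,9.5), yaw 2.7°), and the tab tip is at about px (275,195). To reach the tab under the shelf board the tool has to lean forward. Joint 6's lower limit rules that out in this wrist configuration, so I'll flip joint 5 in free space off to the right.

Run:
```python
from h import *
cmd([369,-258,250],0,-3.101-0.61)
```

```text
cmd [  8.88 -25.98   3.31] [-0.001 -0.004  0.609]
```

Call:
send_rows(
  rows=[
    [[0.3,-1,0.1,0,0,0.03],[1.1,-3.5,0.4,0,0,0.1],[2.2,-7,0.9,0,0,0.17],[3.5,-11,1.4,0,0,0.26],[4.7,-15,1.9,0,0,0.35],[5.8,-19,2.4,0,0,0.44],[6.6,-22.5,2.8,0,0,0.52],[7.1,-25,3.1,0,0,0.58],[7.2,-26,3.3,0,0,0.61],[7.2,-26,3.3,0,0,0.61]],
  ],
)

```text
clock: 13.3
eef_pos: [391.2, -258.8, 248.7]
tool_rot: [-3.141, 0.001, 2.569]
force: [-0.1, 0.3, -0.3]
width: 85.0
gripper_force: 0.0
```

Run:
```python
from h import *
s=ctrl.read_state();print(s["clock"],np.round(s["eef_pos"],1),s["tool_rot"],np.round(s["qpos"],3).tolist())
from scipy.optimize import least_squares
D=[(.629,1.518,(179.3**2+624.3**2)**.5,303),(.38,2.07,450.8,283.3),(s["qpos"][1],s["qpos"][3],np.hypot(*s["eef_pos"][:2]),s["eef_pos"][2])]
f=lambda p:[e for a,b,r,z in D for e in (p[0]*np.sin(a)+p[1]*np.sin(a+b)-r,p[2]+p[0]*np.cos(a)+p[1]*np.cos(a+b)-z)]
o=least_squares(f,[540,390,50]);print(o.x,o.fun)
```

```text
13.3 [ 391.2 -258.8  248.7] [-3.14100651e+00  7.32488725e-04  2.56871199e+00] [0.387, 0.465, 0.193, 2.071, -0.148, 0.617, 1.678]
[565.72174528 377.83333163  51.32850883] [ 0.12446741 -0.08011189  0.00653752  2.37524641 -0.36831027 -2.29513452]
```

```bash
cat >> h.py <<'E'
def cone(psis,t,f):
    s=ctrl.read_state();R0=R.from_euler("xyz",s["tool_rot"]);p0=s["eef_pos"];z0=R0.apply([0,0,1]);W=p0-t*z0
    for a in psis:
        Rk=R.from_rotvec(np.array(f)*a)*R0*R.from_rotvec([0,0,-a])
        print((R0.inv().apply(W+t*Rk.apply([0,0,1])-p0)/10).round(1).tolist()+(R0.inv()*Rk).as_rotvec().round(2).tolist())
E
python3 - <<'E'
from h import *
a=np.radians(-33.5);f=[.569*np.cos(a),.569*np.sin(a),-.822]
cone([.1,.25,.4,.5],260,f)
E
```

```text
[-0.1, 1.5, -0.0, -0.06, -0.0, -0.02]
[-0.4, 3.7, -0.3, -0.14, -0.02, -0.04]
[-1.0, 5.7, -0.7, -0.22, -0.05, -0.07]
[-1.6, 7.1, -1.0, -0.27, -0.07, -0.09]
```

Call:
send_rows(
  rows=[
    [[-0.1,1.5,0,-0.06,0,-0.02],[-0.4,3.7,-0.3,-0.14,-0.02,-0.04],[-1,5.7,-0.7,-0.22,-0.05,-0.07],[-1.6,7.1,-1,-0.27,-0.07,-0.09]],
  ],
)

```text
clock: 13.7
eef_pos: [444.0, -203.4, 259.5]
tool_rot: [2.871, 0.083, 2.656]
force: [-0.4, -0.2, -0.5]
width: 85.6
gripper_force: 0.0
```

Run:
```python
from h import *
s=ctrl.read_state();print(s["clock"],np.round(s["eef_pos"],1),s["tool_rot"],np.round(s["qpos"],3).tolist())
```

```text
13.7 [ 444.  -203.4  259.5] [2.87067728 0.08258288 2.65592661] [0.594, 0.458, -0.094, 2.068, -0.428, 0.585, 1.962]
```

```bash
cat >> h.py <<'E'
import itertools,json
def chain(q,sg):
    m=[R.from_euler("z",sg*q[0]),R.from_euler("y",q[1]),R.from_euler("z",sg*q[2]),R.from_euler("y",q[3]),R.from_euler("z",sg*q[4]),R.from_euler("y",q[5]),R.from_euler("z",sg*q[6])]
    c=R.identity();out=[]
    for k in m: c=c*k;out.append(c)
    return out
E
python3 - <<'E'
from h import *
from scipy.optimize import least_squares
s=ctrl.read_state()
D=[([-1.357,.629,.038,1.518,-.027,.996,-.02],[179.334,624.264,302.991],[-3.14,0,2.862]),
([-.09,.38,.02,2.07,-.01,.69,1.55],[450.8,5.3,283.3],[3.1415,.0013,-3.1016]),
([0.387,0.465,0.193,2.071,-0.148,0.617,1.678],[391.2,-258.8,248.7],[-3.141,.0007,2.5687]),
(s["qpos"],s["eef_pos"],s["tool_rot"])]
for sg in(1,-1):
    C=[chain(q,sg)[-1] for q,_,_ in D]; Rm=[R.from_euler("xyz",r) for _,_,r in D]
    print(sg,[np.round((c.inv()*m).as_rotvec(),3).tolist() for c,m in zip(C,Rm)])
sg=-1
A=[];b=[]
for q,p,_ in D:
    c=chain(q,sg);cols=[np.array([0,0,1.])]+[c[i].as_matrix()[:,k] for i,k in((1,2),(3,2),(5,2),(1,1),(3,1))]
    A.append(np.array(cols).T);b.append(p)
A=np.vstack(A);b=np.hstack(b);x,res,rk,sv=np.linalg.lstsq(A,b,rcond=None);print(x.round(1),rk,sv.round(2),(A@x-b).round(1))
E
```

```text
1 [[0.002, -0.002, -1.012], [0.001, -0.0, -1.654], [0.002, -0.001, -0.424], [-0.288, 0.288, -0.573]]
-1 [[0.001, 0.0, 1.571], [-0.001, -0.001, 1.574], [-0.0, 0.0, 1.57], [0.0, -0.0, 1.571]]
[334.7 560.7 380.1 278.9 -11.3 -16.9] 6 [3.64 2.83 1.63 0.21 0.16 0.14] [-0.3 -0.4 -0.4  1.1  0.1  0.5 -0.3 -0.1 -0.1 -0.1  0.1  0. ]
```

```bash
cat >> h.py <<'E'
from scipy.optimize import least_squares
X=[334.7,560.7,380.1,278.9,-11.3,-16.9]
LO=np.array([-3.06,-.37,-1.25,.18,-1.1,.23,-2.94]);HI=np.array([3.06,2.12,1.32,2.47,4.24,1.98,2.94])
RT=R.from_euler("z",np.pi/2)
def fk(q):
    c=chain(q,-1)
    p=np.array([0,0,X[0]])+X[1]*c[1].apply([0,0,1])+X[2]*c[3].apply([0,0,1])+X[3]*c[5].apply([0,0,1])+X[4]*c[1].apply([0,1,0])+X[5]*c[3].apply([0,1,0])
    return p,c[-1]*RT
def ik(p,Rt,q0):
    def f(q):
        a,b=fk(q);return np.r_[(a-p)/100,(b.inv()*Rt).as_rotvec(),.01*(q[2]),.003*(q-q0)]
    o=least_squares(f,np.clip(q0,LO+.05,HI-.05),bounds=(LO+.03,HI-.03));a,b=fk(o.x)
    return o.x,np.linalg.norm(a-p),np.linalg.norm((b.inv()*Rt).as_rotvec())
def grasp(C,yaw,gx,gz,th):
    "TCP pose for gripping the tab at tray x gx, height gz, tool leaning th forward"
    Rt=R.from_euler("xyz",[np.pi,th,yaw-np.pi]);u=np.array([np.cos(yaw),np.sin(yaw),0])
    g=np.array([C[0],C[1],gz])+gx*u
    return g-54*Rt.apply([0,0,1]),Rt
E
python3 - <<'E'
from h import *
q0=np.array([-.05,.8,0,2.4,3.1,.45,-1.6])
for nm,C,y in(("start",(562,9.5),.04),("mid",(625,18),.09),("home",(731,49),.11)):
    for th in(.1,.25,.35,.5,.6,.7,.8):
        p,Rt=grasp(C,y,-93,34,th);best=min((ik(p,Rt,np.array([-.05,.8,k,2.3,3.1,.45,-1.6])) for k in(0,.6,-.6)),key=lambda r:r[1]+100*r[2]);print(nm,th,p.round(),best[0].round(2),round(best[1],1),round(best[2],2))
E
```

```text
start 0.1 [464.   6.  88.] [ 0.17  0.78 -0.36  2.25  1.4   0.26  0.15] 0.0 0.0
start 0.25 [456.   5.  86.] [-0.08  0.77  0.    2.38  3.11  0.26 -1.58] 0.0 0.0
start 0.35 [451.   5.  85.] [ 0.62  1.15 -1.19  2.44  1.95  1.09 -0.31] 0.4 0.01
start 0.5 [443.   5.  81.] [ 0.64  1.18 -1.22  2.44  1.94  1.11 -0.29] 6.3 0.17
start 0.6 [439.   5.  79.] [ 0.65  1.19 -1.22  2.44  1.94  1.11 -0.28] 10.2 0.27
start 0.7 [434.   4.  75.] [ 0.66  1.2  -1.22  2.44  1.96  1.1  -0.27] 14.0 0.37
start 0.8 [430.   4.  72.] [ 0.68  1.21 -1.22  2.44  1.97  1.08 -0.25] 17.8 0.47
mid 0.1 [527.   9.  88.] [ 0.2   0.82 -0.42  2.08  1.03  0.35  0.61] 0.0 0.0
mid 0.25 [519.   8.  86.] [ 0.17  0.8  -0.35  2.21  1.94  0.26 -0.31] 0.0 0.0
mid 0.35 [514.   8.  85.] [-0.06  0.8  -0.    2.3   3.16  0.31 -1.56] 0.0 0.0
mid 0.5 [507.   7.  81.] [-0.03  0.85 -0.04  2.42  3.12  0.63 -1.51] 0.0 0.0
mid 0.6 [502.   7.  79.] [ 0.66  1.28 -1.22  2.44  2.24  1.23 -0.31] 2.0 0.05
mid 0.7 [498.   7.  75.] [ 0.68  1.3  -1.22  2.44  2.26  1.22 -0.3 ] 6.3 0.14
mid 0.8 [494.   6.  72.] [ 0.71  1.32 -1.22  2.44  2.29  1.19 -0.27] 10.6 0.24
home 0.1 [633.  38.  88.] [ 0.18  0.91 -0.47  1.78  0.76  0.54  0.91] 0.0 0.0
home 0.25 [625.  37.  86.] [ 0.14  0.87 -0.38  1.92  1.14  0.31  0.52] 0.0 0.0
home 0.35 [620.  37.  85.] [ 0.13  0.86 -0.36  2.01  1.78  0.26 -0.12] 0.0 0.0
home 0.5 [613.  36.  81.] [-0.1   0.86 -0.    2.14  3.14  0.35 -1.57] 0.0 0.0
home 0.6 [608.  35.  79.] [-0.1   0.89 -0.    2.21  3.15  0.56 -1.57] 0.0 0.0
home 0.7 [604.  35.  75.] [-0.1   0.93 -0.    2.28  3.15  0.77 -1.57] 0.0 0.0
home 0.8 [600.  35.  72.] [-0.07  0.99 -0.05  2.33  3.12  0.98 -1.52] 0.0 0.0
```

```bash
cat >> h.py <<'E'
def rows(qs,n):
    "rows in calls of n along the joint path qs (qs[0] = where the call begins)"
    for i in range(0,len(qs)-1,n):
        p0,R0=fk(qs[i])
        L=[]
        for q in qs[i+1:i+n+1]:
            p,Rk=fk(q);L.append((R0.inv().apply(p-p0)/10).round(1).tolist()+(R0.inv()*Rk).as_rotvec().round(2).tolist())
        p,Rk=fk(qs[min(i+n,len(qs)-1)]);print(json.dumps(L),"end",p.round(),Rk.as_euler("xyz").round(2),"tip",(p+73*Rk.apply([0,0,1])).round())
def ease(a,b,n): return [np.array(a)+(np.array(b)-a)*(k/n) for k in range(1,n+1)]
E
python3 - <<'E'
from h import *
q=ctrl.read_state()["qpos"]
A=np.array([.55,.458,0,2.07,3.1,.6,-1.57]);rows([np.array(q)]+ease(q,A,27),9)
E
```

```text
[[0.7, -2.0, -0.1, 0.07, 0.02, 0.02], [1.2, -4.0, -0.3, 0.14, 0.04, 0.05], [1.4, -6.1, -0.7, 0.22, 0.04, 0.07], [1.4, -8.1, -1.2, 0.29, 0.04, 0.09], [1.3, -10.1, -1.9, 0.36, 0.03, 0.11], [0.9, -12.0, -2.7, 0.44, 0.0, 0.13], [0.3, -13.8, -3.5, 0.51, -0.03, 0.14], [-0.6, -15.5, -4.5, 0.57, -0.07, 0.16], [-1.6, -16.9, -5.6, 0.63, -0.12, 0.17]] end [ 374. -368.  269.] [-2.8   0.2   2.49] tip [ 370. -395.  202.]
[[-1.5, -1.5, -0.1, 0.05, -0.05, 0.02], [-3.1, -2.7, -0.3, 0.09, -0.11, 0.05], [-4.8, -3.8, -0.6, 0.13, -0.18, 0.07], [-6.6, -4.7, -1.1, 0.15, -0.25, 0.09], [-8.5, -5.3, -1.7, 0.17, -0.32, 0.11], [-10.3, -5.7, -2.5, 0.18, -0.39, 0.13], [-12.2, -5.9, -3.3, 0.18, -0.47, 0.14], [-13.9, -5.8, -4.2, 0.17, -0.54, 0.16], [-15.7, -5.5, -5.2, 0.15, -0.62, 0.17]] end [ 464. -480.  367.] [-2.58  0.83  2.62] tip [ 485. -536.  326.]
[[-1.8, 0.8, -0.1, -0.03, -0.07, 0.02], [-3.6, 1.7, -0.2, -0.07, -0.13, 0.04], [-5.2, 2.9, -0.6, -0.11, -0.18, 0.07], [-6.6, 4.2, -1.1, -0.17, -0.23, 0.09], [-7.8, 5.6, -1.6, -0.23, -0.27, 0.1], [-8.8, 7.1, -2.4, -0.29, -0.31, 0.12], [-9.6, 8.8, -3.2, -0.36, -0.33, 0.14], [-10.1, 10.4, -4.0, -0.43, -0.35, 0.15], [-10.3, 12.1, -5.0, -0.51, -0.36, 0.16]] end [ 602. -410.  429.] [3.08 1.21 2.5 ] tip [ 660. -447.  404.]
```

Call:
send_rows(
  rows=[
    [[0.7,-2,-0.1,0.07,0.02,0.02],[1.2,-4,-0.3,0.14,0.04,0.05],[1.4,-6.1,-0.7,0.22,0.04,0.07],[1.4,-8.1,-1.2,0.29,0.04,0.09],[1.3,-10.1,-1.9,0.36,0.03,0.11],[0.9,-12,-2.7,0.44,0,0.13],[0.3,-13.8,-3.5,0.51,-0.03,0.14],[-0.6,-15.5,-4.5,0.57,-0.07,0.16],[-1.6,-16.9,-5.6,0.63,-0.12,0.17]],
  ],
)

```text
clock: 14.6
eef_pos: [373.8, -369.1, 269.7]
tool_rot: [-2.799, 0.207, 2.49]
force: [-0.3, 0.0, -0.6]
width: 85.3
gripper_force: 0.0
```

Run:
```python
from h import *
s=ctrl.read_state();q=np.array(s["qpos"]);print(s["clock"],s["eef_pos"].round(1) if hasattr(s["eef_pos"],"round") else s["eef_pos"],q.round(2),fk(q)[0].round(1))
A=np.array([.55,.458,0,2.07,3.1,.6,-1.57]);rows([q]+ease(q,A,18),9)
```

```text
14.6 [ 373.8 -369.1  269.7] [0.12 0.52 0.6  2.08 0.15 0.42 1.38] [ 373.7 -368.8  269.8]
[[-0.2, -1.4, 0.2, 0.05, -0.01, 0.01], [-0.7, -2.9, 0.2, 0.1, -0.02, 0.02], [-1.5, -4.2, 0.2, 0.15, -0.05, 0.04], [-2.6, -5.4, 0.0, 0.19, -0.09, 0.05], [-3.9, -6.5, -0.3, 0.23, -0.14, 0.06], [-5.5, -7.3, -0.6, 0.25, -0.2, 0.07], [-7.3, -7.8, -1.1, 0.27, -0.27, 0.09], [-9.2, -8.1, -1.8, 0.27, -0.35, 0.1], [-11.2, -8.0, -2.5, 0.27, -0.43, 0.11]] end [ 412. -483.  343.] [-2.48  0.64  2.61] tip [ 419. -539.  296.]
[[-2.2, 0.5, -0.1, -0.02, -0.08, 0.03], [-4.4, 1.3, -0.4, -0.05, -0.16, 0.05], [-6.6, 2.4, -0.9, -0.1, -0.23, 0.08], [-8.7, 3.7, -1.7, -0.16, -0.31, 0.11], [-10.5, 5.3, -2.8, -0.23, -0.37, 0.14], [-12.2, 7.0, -4.1, -0.32, -0.43, 0.17], [-13.6, 8.9, -5.6, -0.41, -0.48, 0.2], [-14.7, 10.9, -7.4, -0.51, -0.51, 0.22], [-15.4, 12.9, -9.3, -0.62, -0.54, 0.24]] end [ 602. -410.  429.] [3.08 1.21 2.5 ] tip [ 660. -447.  404.]
```

Call:
send_rows(
  rows=[
    [[-0.2,-1.4,0.2,0.05,-0.01,0.01],[-0.7,-2.9,0.2,0.1,-0.02,0.02],[-1.5,-4.2,0.2,0.15,-0.05,0.04],[-2.6,-5.4,0,0.19,-0.09,0.05],[-3.9,-6.5,-0.3,0.23,-0.14,0.06],[-5.5,-7.3,-0.6,0.25,-0.2,0.07],[-7.3,-7.8,-1.1,0.27,-0.27,0.09],[-9.2,-8.1,-1.8,0.27,-0.35,0.1],[-11.2,-8,-2.5,0.27,-0.43,0.11]],
  ],
)

```text
clock: 15.5
eef_pos: [388.5, -471.1, 327.8]
tool_rot: [-2.491, 0.526, 2.559]
force: [0.1, 0.1, 0.2]
width: 85.3
gripper_force: 0.0
```

Run:
```python
from h import *
s=ctrl.read_state();q=np.array(s["qpos"]);print(s["clock"],s["eef_pos"].round(1) if hasattr(s["eef_pos"],"round") else s["eef_pos"],q.round(2),fk(q)[0].round(1))
A=np.array([.55,.458,0,2.07,3.1,.6,-1.57]);rows([q]+ease(q,A,16),8)
```

```text
15.5 [ 388.5 -471.1  327.8] [0.02 0.6  0.81 2.08 1.13 0.24 0.35] [ 388.4 -471.1  328.1]
[[-0.3, 0.0, 0.4, 0.0, -0.01, 0.0], [-0.8, 0.1, 0.7, -0.0, -0.03, 0.01], [-1.5, 0.3, 0.9, -0.0, -0.06, 0.01], [-2.4, 0.6, 1.0, -0.01, -0.09, 0.02], [-3.4, 0.9, 1.0, -0.03, -0.13, 0.03], [-4.6, 1.4, 0.9, -0.05, -0.17, 0.05], [-5.9, 2.0, 0.7, -0.07, -0.22, 0.06], [-7.3, 2.8, 0.2, -0.11, -0.27, 0.08]] end [ 460. -493.  349.] [-2.52  0.79  2.68] tip [ 480. -550.  307.]
[[-1.5, 1.0, -0.1, -0.04, -0.05, 0.02], [-3.0, 2.2, -0.4, -0.09, -0.1, 0.05], [-4.6, 3.6, -1.0, -0.14, -0.16, 0.07], [-6.2, 5.0, -1.7, -0.2, -0.21, 0.1], [-7.8, 6.6, -2.7, -0.27, -0.26, 0.13], [-9.4, 8.2, -4.0, -0.35, -0.3, 0.16], [-10.8, 9.9, -5.6, -0.43, -0.34, 0.19], [-12.1, 11.6, -7.4, -0.52, -0.38, 0.21]] end [ 602. -410.  429.] [3.08 1.21 2.5 ] tip [ 660. -447.  404.]
```

Call:
send_rows(
  rows=[
    [[-0.3,0,0.4,0,-0.01,0],[-0.8,0.1,0.7,0,-0.03,0.01],[-1.5,0.3,0.9,0,-0.06,0.01],[-2.4,0.6,1,-0.01,-0.09,0.02],[-3.4,0.9,1,-0.03,-0.13,0.03],[-4.6,1.4,0.9,-0.05,-0.17,0.05],[-5.9,2,0.7,-0.07,-0.22,0.06],[-7.3,2.8,0.2,-0.11,-0.27,0.08]],
  ],
)

```text
clock: 16.3
eef_pos: [461.4, -493.0, 348.4]
tool_rot: [-2.53, 0.792, 2.679]
force: [-0.6, -0.5, -0.5]
width: 85.2
gripper_force: 0.0
```

Run:
```python
from h import *
s=ctrl.read_state();q=np.array(s["qpos"]);print(s["clock"],q.round(2),fk(q)[0].round(1))
A=np.array([.55,.458,0,2.07,3.1,.6,-1.57]);rows([q]+ease(q,A,10),10)
```

```text
16.3 [ 0.26  0.54  0.44  2.07  2.14  0.39 -0.64] [ 461.3 -493.8  349.1]
[[-1.1, 0.8, -0.1, -0.03, -0.04, 0.02], [-2.3, 1.8, -0.2, -0.07, -0.08, 0.03], [-3.5, 2.8, -0.6, -0.11, -0.12, 0.05], [-4.7, 3.9, -1.0, -0.15, -0.16, 0.07], [-6.0, 5.1, -1.6, -0.2, -0.2, 0.1], [-7.3, 6.3, -2.4, -0.25, -0.24, 0.12], [-8.5, 7.6, -3.4, -0.31, -0.28, 0.14], [-9.7, 8.9, -4.5, -0.37, -0.32, 0.17], [-10.9, 10.3, -5.8, -0.44, -0.35, 0.19], [-12.0, 11.7, -7.4, -0.51, -0.38, 0.21]] end [ 602. -410.  429.] [3.08 1.21 2.5 ] tip [ 660. -447.  404.]
```

Call:
send_rows(
  rows=[
    [[-1.1,0.8,-0.1,-0.03,-0.04,0.02],[-2.3,1.8,-0.2,-0.07,-0.08,0.03],[-3.5,2.8,-0.6,-0.11,-0.12,0.05],[-4.7,3.9,-1,-0.15,-0.16,0.07],[-6,5.1,-1.6,-0.2,-0.2,0.1],[-7.3,6.3,-2.4,-0.25,-0.24,0.12],[-8.5,7.6,-3.4,-0.31,-0.28,0.14],[-9.7,8.9,-4.5,-0.37,-0.32,0.17]],
  ],
)

```text
clock: 17.1
eef_pos: [575.4, -439.6, 408.0]
tool_rot: [-2.952, 1.151, 2.622]
force: [0.4, 0.4, -0.6]
width: 85.5
gripper_force: 0.0
```

Run:
```python
from h import *
s=ctrl.read_state();q=np.array(s["qpos"]);print(s["clock"],q.round(2),fk(q)[0].round(1))
qf=np.array([-.08,.77,0,2.4,3.11,.3,-1.58])
p,Rt=grasp((562,9.5),.042,-93,34,.29);qC,e1,e2=ik(p,Rt,qf);print("C",qC.round(2),e1,e2)
p,Rt=grasp((562,9.5),.042,-97,130,.55);qB,e1,e2=ik(p,Rt,qC);print("B",qB.round(2),e1,e2)
path=[q]+ease(q,qB,18);rows(path,9)
for k in path[::3]: p,Rk=fk(k);print(p.round(),(p+73*Rk.apply([0,0,1])).round())
```

```text
17.1 [ 0.64  0.47 -0.12  2.07  2.78  0.59 -1.21] [ 575.6 -441.2  408.8]
C [-0.08  0.78  0.    2.42  3.11  0.35 -1.58] 2.2760590048311103e-05 1.0098417516130395e-06
B [-0.27  0.56  0.3   2.44  3.94  0.26 -2.37] 7.991285476430855 0.2137973302265305
[[1.6, 3.3, -0.5, -0.06, 0.03, -0.02], [3.3, 6.4, -1.1, -0.12, 0.06, -0.03], [5.2, 9.4, -2.0, -0.18, 0.1, -0.05], [7.1, 12.2, -3.0, -0.24, 0.13, -0.07], [9.1, 14.8, -4.2, -0.29, 0.17, -0.09], [11.2, 17.2, -5.5, -0.34, 0.22, -0.11], [13.3, 19.4, -7.0, -0.38, 0.26, -0.13], [15.4, 21.3, -8.6, -0.42, 0.31, -0.15], [17.6, 23.0, -10.3, -0.46, 0.35, -0.18]] end [ 590. -166.  272.] [3.09 0.79 2.89] tip [ 640. -176.  220.]
[[2.1, 2.3, -0.1, -0.03, 0.05, -0.02], [4.3, 4.4, -0.4, -0.06, 0.1, -0.05], [6.6, 6.3, -0.8, -0.08, 0.15, -0.07], [8.8, 7.9, -1.3, -0.1, 0.21, -0.09], [11.1, 9.4, -2.0, -0.12, 0.26, -0.12], [13.3, 10.7, -2.8, -0.13, 0.31, -0.15], [15.4, 11.7, -3.7, -0.14, 0.36, -0.18], [17.5, 12.5, -4.6, -0.14, 0.41, -0.2], [19.5, 13.2, -5.7, -0.14, 0.45, -0.24]] end [445.   4. 178.] [ 3.12  0.34 -3.1 ] tip [469.   7. 109.]
[ 576. -441.  409.] [ 626. -486.  380.]
[ 604. -346.  362.] [ 658. -378.  326.]
[ 608. -253.  316.] [ 663. -273.  272.]
[ 590. -166.  272.] [ 640. -176.  220.]
[553. -93. 233.] [596. -95. 174.]
[502. -36. 201.] [536. -33. 137.]
[445.   4. 178.] [469.   7. 109.]
```

Run:
```python
from h import *
s=ctrl.read_state();q=np.array(s["qpos"])
qf=np.array([-.08,.77,0,2.4,3.11,.3,-1.58])
for gx,gz,th in((-93,34,.29),(-93,60,.32),(-93,85,.36),(-93,95,.4)):
    p,Rt=grasp((562,9.5),.042,gx,gz,th);qq,e1,e2=ik(p,Rt,qf);print(gz,th,qq.round(2),round(e1,1),round(e2,2))
    if gz==85:qB=qq
    if gz==34:qC=qq
M=qB+np.array([.4,-.1,0,0,0,.1,0])
path=[q]+ease(q,M,18);rows(path,9)
for k in path[::3]: p,Rk=fk(k);print(p.round(),(p+73*Rk.apply([0,0,1])).round())
np.savez("plan.npz",M=M,B=qB,C=qC)
```

```text
34 0.29 [-0.08  0.78  0.    2.42  3.11  0.35 -1.58] 0.0 0.0
60 0.32 [-0.08  0.72  0.    2.44  3.11  0.34 -1.58] 0.0 0.0
85 0.36 [ 0.54  0.86 -0.99  2.44  1.94  0.76 -0.38] 0.3 0.01
95 0.4 [ 0.65  0.97 -1.22  2.44  1.82  0.95 -0.27] 1.5 0.04
[[2.0, 0.9, -0.0, -0.0, 0.03, -0.0], [4.0, 1.8, -0.2, -0.01, 0.06, -0.01], [6.1, 2.7, -0.4, -0.01, 0.1, -0.01], [8.0, 3.5, -0.8, -0.02, 0.13, -0.02], [10.0, 4.3, -1.3, -0.02, 0.16, -0.03], [11.9, 5.0, -1.8, -0.03, 0.2, -0.03], [13.8, 5.7, -2.5, -0.04, 0.24, -0.04], [15.6, 6.3, -3.2, -0.04, 0.27, -0.06], [17.4, 6.9, -4.1, -0.05, 0.31, -0.07]] end [ 530. -328.  261.] [-2.98  0.84  2.65] tip [ 571. -364.  213.]
[[1.9, 0.7, -0.3, -0.01, 0.04, -0.01], [3.7, 1.3, -0.8, -0.02, 0.08, -0.03], [5.6, 1.9, -1.3, -0.03, 0.11, -0.05], [7.4, 2.5, -1.9, -0.04, 0.15, -0.07], [9.1, 3.0, -2.7, -0.05, 0.19, -0.09], [10.8, 3.4, -3.5, -0.06, 0.23, -0.11], [12.5, 3.8, -4.3, -0.07, 0.26, -0.13], [14.1, 4.1, -5.3, -0.09, 0.3, -0.16], [15.7, 4.4, -6.3, -0.11, 0.34, -0.19]] end [ 426. -212.  182.] [-2.99  0.47  2.81] tip [ 454. -234.  118.]
[ 576. -441.  409.] [ 626. -486.  380.]
[ 568. -406.  353.] [ 616. -448.  318.]
[ 553. -368.  304.] [ 598. -407.  262.]
[ 530. -328.  261.] [ 571. -364.  213.]
[ 501. -289.  226.] [ 538. -320.  172.]
[ 466. -249.  200.] [ 498. -276.  140.]
[ 426. -212.  182.] [ 454. -234.  118.]
```

Run:
```python
from h import *
s=ctrl.read_state();q=np.array(s["qpos"])
qf=np.array([-.08,.77,0,2.4,3.11,.3,-1.58])
for gx,gz,th in((-80,78,.36),(-82,78,.33)):
    p,Rt=grasp((562,9.5),.042,gx,gz,th);qB,e1,e2=ik(p,Rt,qf);print(gz,th,qB.round(2),round(e1,1),round(e2,2))
M=qB+np.array([.4,-.04,0,-.04,0,.1,0])
path=[q]+ease(q,M,18);rows(path,9)
for k in path[::3]: p,Rk=fk(k);print(p.round(),(p+73*Rk.apply([0,0,1])).round())
rows([M]+ease(M,qB,9),9)
np.savez("plan.npz",M=M,B=qB)
```

```text
78 0.36 [-0.08  0.68  0.    2.43  3.1   0.33 -1.57] 0.0 0.0
78 0.33 [-0.08  0.68  0.    2.41  3.1   0.28 -1.57] 0.0 0.0
[[1.7, 1.3, -0.1, -0.02, 0.03, -0.01], [3.5, 2.5, -0.3, -0.05, 0.06, -0.01], [5.3, 3.7, -0.5, -0.07, 0.1, -0.02], [7.0, 4.9, -0.8, -0.09, 0.13, -0.03], [8.8, 6.0, -1.2, -0.11, 0.17, -0.04], [10.5, 7.0, -1.7, -0.13, 0.2, -0.04], [12.3, 8.0, -2.2, -0.15, 0.23, -0.05], [14.0, 8.9, -2.8, -0.17, 0.27, -0.06], [15.8, 9.8, -3.4, -0.19, 0.3, -0.07]] end [ 559. -313.  271.] [-3.09  0.84  2.68] tip [ 606. -341.  222.]
[[1.8, 1.0, 0.0, -0.02, 0.04, -0.01], [3.5, 2.0, -0.1, -0.03, 0.07, -0.02], [5.3, 2.9, -0.2, -0.05, 0.11, -0.03], [7.1, 3.7, -0.4, -0.06, 0.14, -0.04], [8.9, 4.5, -0.7, -0.07, 0.18, -0.05], [10.6, 5.3, -1.0, -0.09, 0.22, -0.05], [12.4, 6.0, -1.4, -0.1, 0.25, -0.06], [14.1, 6.6, -1.8, -0.11, 0.29, -0.08], [15.8, 7.2, -2.4, -0.12, 0.33, -0.09]] end [ 483. -194.  166.] [3.14 0.51 2.78] tip [ 517. -207.  102.]
[ 576. -441.  409.] [ 626. -486.  380.]
[ 577. -399.  360.] [ 627. -438.  324.]
[ 571. -356.  314.] [ 621. -389.  271.]
[ 559. -313.  271.] [ 606. -341.  222.]
[ 540. -271.  232.] [ 583. -293.  177.]
[ 514. -232.  197.] [ 553. -248.  137.]
[ 483. -194.  166.] [ 517. -207.  102.]
[[0.8, 2.3, 0.1, -0.02, 0.02, -0.04], [1.6, 4.5, 0.2, -0.04, 0.04, -0.08], [2.5, 6.6, 0.1, -0.06, 0.06, -0.12], [3.6, 8.7, 0.1, -0.08, 0.08, -0.16], [4.6, 10.7, -0.1, -0.1, 0.1, -0.2], [5.8, 12.7, -0.2, -0.11, 0.12, -0.24], [7.0, 14.5, -0.5, -0.13, 0.14, -0.28], [8.3, 16.3, -0.8, -0.15, 0.16, -0.32], [9.6, 18.0, -1.1, -0.16, 0.18, -0.37]] end [463.   5. 129.] [ 3.14  0.33 -3.1 ] tip [486.   6.  60.]
```

Run:
```python
from h import *
s=ctrl.read_state();q=np.array(s["qpos"])
B=np.load("plan.npz")["B"];M=B+np.array([.4,0,0,0,0,0,0])
path=[q]+ease(q,M,18);rows(path,9)
for k in path[::3]: p,Rk=fk(k);print(p.round(),(p+73*Rk.apply([0,0,1])).round())
rows([M]+ease(M,B,8),9)
```

```text
[[2.2, 1.3, -0.1, -0.03, 0.04, -0.01], [4.3, 2.6, -0.3, -0.05, 0.08, -0.01], [6.5, 3.8, -0.6, -0.08, 0.13, -0.02], [8.7, 5.0, -0.9, -0.1, 0.17, -0.03], [10.8, 6.1, -1.4, -0.12, 0.21, -0.04], [13.0, 7.1, -2.0, -0.14, 0.26, -0.05], [15.1, 8.1, -2.7, -0.16, 0.3, -0.06], [17.2, 9.0, -3.4, -0.18, 0.35, -0.07], [19.3, 9.8, -4.3, -0.2, 0.39, -0.08]] end [ 540. -301.  242.] [-3.1   0.75  2.68] tip [ 583. -326.  189.]
[[2.2, 1.0, 0.1, -0.02, 0.05, -0.01], [4.3, 1.9, 0.1, -0.03, 0.09, -0.02], [6.5, 2.7, -0.0, -0.04, 0.14, -0.03], [8.6, 3.5, -0.3, -0.05, 0.18, -0.04], [10.8, 4.2, -0.6, -0.07, 0.23, -0.05], [12.9, 4.8, -1.0, -0.07, 0.28, -0.06], [15.0, 5.3, -1.5, -0.08, 0.33, -0.07], [17.1, 5.8, -2.0, -0.09, 0.37, -0.09], [19.1, 6.2, -2.7, -0.09, 0.42, -0.1]] end [ 428. -175.  129.] [3.14 0.33 2.78] tip [ 450. -184.   60.]
[ 576. -441.  409.] [ 626. -486.  380.]
[ 573. -395.  349.] [ 623. -433.  311.]
[ 561. -348.  293.] [ 609. -379.  247.]
[ 540. -301.  242.] [ 583. -326.  189.]
[ 510. -256.  197.] [ 548. -275.  138.]
[ 472. -214.  159.] [ 503. -227.   94.]
[ 428. -175.  129.] [ 450. -184.   60.]
[[-0.0, 2.3, 0.0, -0.02, 0.0, -0.05], [0.1, 4.6, -0.0, -0.03, 0.0, -0.09], [0.3, 6.9, -0.1, -0.05, 0.0, -0.14], [0.6, 9.2, -0.2, -0.06, 0.0, -0.19], [1.0, 11.5, -0.4, -0.08, 0.0, -0.24], [1.6, 13.7, -0.5, -0.1, 0.0, -0.28], [2.2, 15.9, -0.8, -0.11, 0.0, -0.33], [2.9, 18.1, -1.0, -0.13, 0.0, -0.38]] end [463.   5. 129.] [ 3.14  0.33 -3.1 ] tip [486.   6.  60.]
```

Call:
send_rows(
  rows=[
    [[2.2,1.3,-0.1,-0.03,0.04,-0.01],[4.3,2.6,-0.3,-0.05,0.08,-0.01],[6.5,3.8,-0.6,-0.08,0.13,-0.02],[8.7,5,-0.9,-0.1,0.17,-0.03],[10.8,6.1,-1.4,-0.12,0.21,-0.04],[13,7.1,-2,-0.14,0.26,-0.05],[15.1,8.1,-2.7,-0.16,0.3,-0.06],[17.2,9,-3.4,-0.18,0.35,-0.07],[19.3,9.8,-4.3,-0.2,0.39,-0.08]],
  ],
)

```text
clock: 18.0
eef_pos: [537.9, -301.0, 239.5]
tool_rot: [-3.101, 0.75, 2.681]
force: [0.1, -0.0, -0.1]
width: 85.4
gripper_force: 0.0
```

Call:
send_rows(
  rows=[
    [[2.2,1,0.1,-0.02,0.05,-0.01],[4.3,1.9,0.1,-0.03,0.09,-0.02],[6.5,2.7,0,-0.04,0.14,-0.03],[8.6,3.5,-0.3,-0.05,0.18,-0.04],[10.8,4.2,-0.6,-0.07,0.23,-0.05],[12.9,4.8,-1,-0.07,0.28,-0.06],[15,5.3,-1.5,-0.08,0.33,-0.07],[17.1,5.8,-2,-0.09,0.37,-0.09],[19.1,6.2,-2.7,-0.09,0.42,-0.1]],
  ],
)

```text
clock: 18.9
eef_pos: [425.0, -175.3, 126.9]
tool_rot: [-3.137, 0.326, 2.785]
force: [-0.2, 0.1, 0.4]
width: 85.5
gripper_force: 0.0
```

Run:
```python
from h import *
s=ctrl.read_state();q=np.array(s["qpos"]);print(s["clock"],q.round(2),fk(q)[0].round(1))
B=np.load("plan.npz")["B"]
rows([q]+ease(q,B,9),9)
```

```text
18.9 [ 0.44  0.68 -0.17  2.41  2.72  0.29 -1.18] [ 425.8 -176.8  127. ]
[[-0.1, 2.1, 0.0, -0.01, -0.0, -0.04], [-0.1, 4.2, -0.0, -0.03, -0.0, -0.08], [0.0, 6.2, -0.1, -0.04, -0.01, -0.13], [0.2, 8.3, -0.2, -0.06, -0.01, -0.17], [0.5, 10.4, -0.3, -0.07, -0.01, -0.21], [0.9, 12.4, -0.5, -0.09, -0.01, -0.25], [1.4, 14.4, -0.7, -0.1, -0.01, -0.29], [2.0, 16.4, -0.9, -0.12, -0.01, -0.34], [2.7, 18.3, -1.2, -0.13, -0.0, -0.38]] end [463.   5. 129.] [ 3.14  0.33 -3.1 ] tip [486.   6.  60.]
```

Call:
send_rows(
  rows=[
    [[-0.1,2.1,0,-0.01,0,-0.04],[-0.1,4.2,0,-0.03,0,-0.08],[0,6.2,-0.1,-0.04,-0.01,-0.13],[0.2,8.3,-0.2,-0.06,-0.01,-0.17],[0.5,10.4,-0.3,-0.07,-0.01,-0.21],[0.9,12.4,-0.5,-0.09,-0.01,-0.25],[1.4,14.4,-0.7,-0.1,-0.01,-0.29],[2,16.4,-0.9,-0.12,-0.01,-0.34],[2.7,18.3,-1.2,-0.13,0,-0.38],[2.7,18.3,-1.2,-0.13,0,-0.38]],
  ],
)

```text
clock: 19.9
eef_pos: [462.8, 8.4, 129.4]
tool_rot: [-3.138, 0.327, -3.092]
force: [-0.1, -0.3, 0.4]
width: 85.6
gripper_force: 0.0
```

Run:
```python
from h import *
s,d,T=wrist();q=np.array(s["qpos"]);print(s["clock"],np.round(s["eef_pos"],1),np.round(s["tool_rot"],3),q.round(2));I=d["pixels"]
for c in blobs(mask(I,(22,120,60),(35,255,255)),50)[:3]:
    print("yellow",cv2.boundingRect(c),*box(d,c,44,T))
    P=plane(d,c.reshape(-1,2),44,T)
    for k in(460,465,470,475,480):
        w=P[abs(P[:,0]-k)<3]
        if len(w)>1: print(k,w[:,1].min().round(1),w[:,1].max().round(1))
cv2.imwrite("pics/w5.png",I[:,:,::-1])
```

```text
19.9 [462.8   8.4 129.4] [-3.138  0.327 -3.092] [ 0.05  0.68 -0.19  2.4   2.65  0.29 -1.11]
yellow (244, 180, 52, 91) [473.3   3.4] [27.8, 58.1] 4.0
460 -3.8 10.8
465 -3.8 11.1
470 -3.7 11.4
475 -3.7 11.7
480 -7.9 17.2
yellow (106, 398, 39, 22) [ 820.4 -203.4] [38.0, 163.9] -34.7
```

View pics/w5.png

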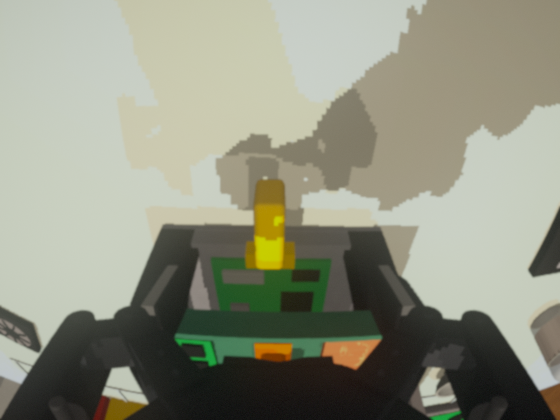

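The wrist view shows the tab at px (270,180–270), centred between the open fingers at world y≈3.8. Now descend.

Run:
```python
from h import *
s=ctrl.read_state();q=np.array(s["qpos"])
p,Rt=grasp((562,8.5),.045,-93,34,.30);qC,e1,e2=ik(p,Rt,q);print(p,qC.round(2),e1,e2)
R0=R.from_euler("xyz",s["tool_rot"])
print((R0.inv().apply(p-s["eef_pos"])/10).round(2),(R0.inv()*Rt).as_rotvec().round(3))
```

```text
[453.15221029   3.59854053  85.58817041] [-0.01  0.78 -0.1   2.42  2.92  0.37 -1.38] 0.00014828339725044028 1.4861113492144838e-05
[ 2.35 -0.26  3.83] [-0.004  0.027  0.001]
```

Call:
send_rows(
  rows=[
    [[0.2,-0.1,0.3,0,0,0],[0.7,-0.2,1,0,0.01,0],[1.2,-0.25,1.9,0,0.01,0],[1.7,-0.25,2.8,0,0.02,0],[2.1,-0.25,3.4,0,0.03,0],[2.3,-0.25,3.8,0,0.03,0],[2.35,-0.25,3.8,0,0.03,0]],
  ],
)

```text
clock: 20.65
eef_pos: [453.2, 2.3, 85.3]
tool_rot: [-3.137, 0.297, -3.098]
force: [0.3, 0.2, -0.2]
width: 85.5
gripper_force: 0.0
```

Call:
send_rows(
  rows=[
    [[0,0,0,0,0,0],[0,0,0,0,0,0],[0,0,0,0,0,0],[0,0,0,0,0,0],[0,0,0,0,0,0],[0,0,0,0,0,0]],
  ],
  grip=255,
)

```text
clock: 21.25
eef_pos: [453.5, 2.7, 86.4]
tool_rot: [-3.137, 0.299, -3.097]
force: [-1.1, 0.3, 5.3]
width: 15.1
gripper_force: 59.2
```

Run:
```python
from h import *
s=ctrl.read_state();q=np.array(s["qpos"]);print(np.round(s["eef_pos"],1),np.round(s["tool_rot"],3),q.round(2),np.round(s["force"],1))
for C,y in(((575,10),.05),((590,13),.055),((605,17),.06),((620,22),.07)):
    p,Rt=grasp(C,y,-93,34,.30);qC,e1,e2=ik(p,Rt,q);print(C,qC.round(2),round(e1,1),round(e2,2))
# shelf again from the top: arm may be in the way; use wrist-free scene view for the yellow strip
d=ctrl.get_image("scene");I=d["pixels"]
m=mask(I,(20,150,60),(34,255,255),(170,180,330,330));c=blobs(m,10);print([(cv2.boundingRect(k),cv2.contourArea(k)) for k in c[:4]])
cv2.imwrite("pics/s5.png",cv2.resize(I[180:350,160:380,::-1],None,fx=3,fy=3,interpolation=2))
```

```text
[453.5   2.7  86.4] [-3.137  0.299 -3.097] [ 0.08  0.79 -0.23  2.42  2.68  0.39 -1.13] [-1.1  0.3  5.3]
(575, 10) [-0.01  0.78 -0.1   2.39  2.91  0.34 -1.36] 0.0 0.0
(590, 13) [-0.01  0.78 -0.1   2.35  2.88  0.3  -1.33] 0.0 0.0
(605, 17) [-0.01  0.78 -0.1   2.31  2.85  0.26 -1.29] 0.0 0.0
(620, 22) [ 0.06  0.79 -0.22  2.27  2.5   0.26 -0.92] 0.0 0.0
[((236, 259, 50, 46), 750.5), ((239, 200, 79, 73), 177.5), ((324, 206, 6, 7), 15.5)]
```

View pics/s5.png

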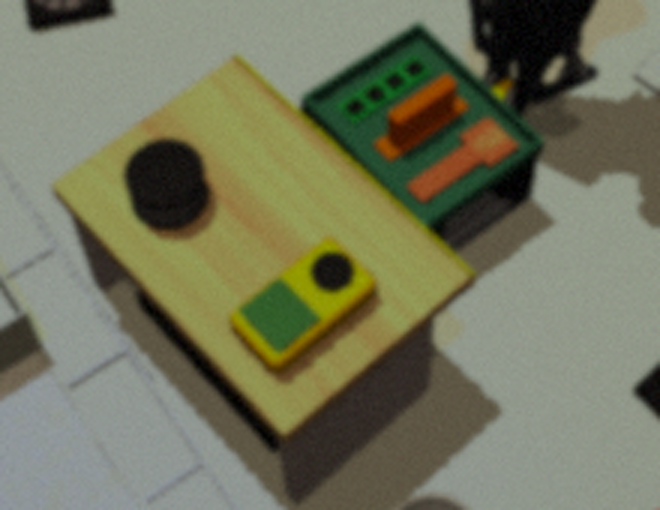

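The scene view shows the green tray seated and the gripper holding the tab. The shelf board's front corners are at crop (235,55) and (475,273), and the back ones at (55,190) and (280,435). That was my last picture, so from here I'll rely on numbers.

Run:
```python
from h import *
d=ctrl.get_image("scene")
c=np.array([(235,55),(475,273),(55,190),(280,435)])/3+[160,180]
P=plane(d,c,151);print(P.round(1).tolist())
f=P[1]-P[0];b=P[3]-P[2];print(np.linalg.norm(f),np.linalg.norm(b),np.degrees(np.arctan2(-f[0],f[1])),np.degrees(np.arctan2(-b[0],b[1])),P.mean(0))
t=ctrl.get_image("top")
# top-view board corners from first crop (x3, origin 200,90)
c=np.array([(379,237),(67,250),(64,56),(367,44)])/3+[200,90]
P=plane(t,c,151);print(P.round(1).tolist(),P.mean(0));f=P[1]-P[0];b=P[2]-P[3];print(np.linalg.norm(f),np.linalg.norm(b),[np.degrees(np.arctan2(-v[0],v[1])) for v in(f,b)])
m=mask(t["pixels"],(22,180,60),(34,255,255),(215,155,335,185));ys,xs=np.nonzero(m);
for lo,hi in((222,250),(250,300),(300,327)):
    k=(xs>=lo)&(xs<hi);print(k.sum(), ys[k].mean() if k.any() else 0, xs[k].mean() if k.any() else 0)
```

```text
[[665.8, -85.4], [636.6, 162.1], [830.1, -61.1], [804.8, 178.4]]
249.13279626577116 240.87744091513898 6.7344123158832705 6.0384864707579355 [734.34075464  48.5050395 ]
[[665.6, -84.0], [637.2, 162.4], [801.1, 180.4], [829.3, -66.0]] [733.31209906  48.19444621]
247.95402789592325 248.06254208489057 [np.float64(6.567357730119407), np.float64(6.51225189577353)]
55 173.03636363636363 236.01818181818183
100 171.51 274.75
51 170.11764705882354 312.078431372549
```

```bash
cat >> h.py <<'E'
def push(C1,y1,th,n=10,gx=-93,g0=None):
    "rows to move the held tab so that the tray goes to C1,y1, height kept"
    s=ctrl.read_state();R0=R.from_euler("xyz",s["tool_rot"]);p0=np.array(s["eef_pos"]);y0=(s["tool_rot"][2])%(2*np.pi)-np.pi
    G=p0+54*R0.apply([0,0,1]);C0=G[:2]-gx*np.array([np.cos(y0),np.sin(y0)])
    print("now",s["clock"],"C",C0.round(1),"yaw",round(y0,4),"th",round(s["tool_rot"][1],3),"gz",G[2].round(1))
    for k in range(1,n+1):
        a=k/n;a=a*a*(3-2*a);C=C0+a*(np.array(C1)-C0);y=y0+a*(y1-y0)
        p,Rt=grasp(C,y,gx,G[2],s["tool_rot"][1]);print((R0.inv().apply(p-p0)/10).round(2).tolist()+(R0.inv()*Rt).as_rotvec().round(3).tolist())
    q,e1,e2=ik(p,Rt,np.array(s["qpos"]));print("end",p.round(1),q.round(2),round(e1,1),round(e2,2))
E
python3 -c "
from h import *
push((598,24),.09,.3)"
```

```text
now 21.4 C [562.3   7.3] yaw 0.0444 th 0.299 gz 34.8
[-0.1, 0.0, 0.03, -0.005, -0.0, -0.001]
[-0.36, 0.08, 0.11, -0.006, -0.0, -0.005]
[-0.75, 0.2, 0.23, -0.007, -0.0, -0.009]
[-1.23, 0.34, 0.38, -0.009, -0.0, -0.015]
[-1.74, 0.49, 0.53, -0.011, -0.0, -0.022]
[-2.26, 0.64, 0.69, -0.013, -0.0, -0.028]
[-2.74, 0.78, 0.84, -0.015, -0.0, -0.034]
[-3.13, 0.89, 0.96, -0.017, -0.0, -0.039]
[-3.39, 0.97, 1.04, -0.018, -0.0, -0.042]
[-3.49, 1.0, 1.07, -0.018, -0.0, -0.044]
end [489.5  14.2  86.4] [-0.02  0.78 -0.1   2.33  2.88  0.27 -1.3 ] 0.0 0.0
```

Call:
send_rows(
  rows=[
    [[-0.1,0,0.03,0,0,-0.001],[-0.36,0.08,0.11,-0.002,0,-0.005],[-0.75,0.2,0.23,-0.003,0,-0.009],[-1.23,0.34,0.38,-0.005,0,-0.015],[-1.74,0.49,0.53,-0.007,0,-0.022],[-2.26,0.64,0.69,-0.009,0,-0.028],[-2.74,0.78,0.84,-0.011,0,-0.034],[-3.13,0.89,0.96,-0.013,0,-0.039],[-3.39,0.97,1.04,-0.014,0,-0.042],[-3.49,1,1.07,-0.014,0,-0.044]],
  ],
)

```text
clock: 22.4
eef_pos: [481.2, 11.2, 86.3]
tool_rot: [-3.137, 0.284, -3.057]
force: [-21.7, -7.4, 30.5]
width: 15.0
gripper_force: 64.7
```

Call:
send_rows(
  rows=[
    [[0,0,0,0,0,0],[0,0,0,0,0,0],[0,0,0,0,0,0],[0,0,0,0,0,0],[0,0,0,0,0,0],[0,0,0,0,0,0]],
  ],
  grip=0,
)

```text
clock: 23.0
eef_pos: [489.6, 14.1, 85.9]
tool_rot: [-3.138, 0.298, -3.052]
force: [-0.1, 0.1, 0.5]
width: 85.1
gripper_force: 0.0
```

Run:
```python
from h import *
s=ctrl.read_state();q=np.array(s["qpos"]);print(s["clock"],np.round(s["eef_pos"],1),np.round(s["tool_rot"],3),q.round(2))
R0=R.from_euler("xyz",s["tool_rot"]);p0=np.array(s["eef_pos"]);G=p0+54*R0.apply([0,0,1]);y=s["tool_rot"][2]+np.pi;u=np.array([np.cos(y),np.sin(y)])
C=G[:2]+93*u;print("C",C,y)
for th in(.42,.46,.5):
    p,Rt=grasp(C,y,-93,35,th);qC,e1,e2=ik(p,Rt,q);print(th,qC.round(2),round(e1,1),round(e2,2),(R0.inv().apply(p-p0)/10).round(2),(R0.inv()*Rt).as_rotvec().round(3))
# where the rims are, wrist and top
s,d,T=wrist();I=d["pixels"]
for c in blobs(mask(I,(22,120,60),(35,255,255)),50)[:2]:
    P=plane(d,c.reshape(-1,2),44,T)
    for k in(495,500,505,510):
        w=P[abs(P[:,0]-k)<3]
        if len(w)>1: print("tab",k,w[:,1].min().round(1),w[:,1].max().round(1))
```

```text
23.0 [489.6  14.1  85.9] [-3.138  0.298 -3.052] [ 0.04  0.79 -0.19  2.32  2.67  0.29 -1.08]
C [598.05245548  23.69073523] 0.09006988240141522
0.42 [-0.02  0.82 -0.1   2.43  3.02  0.53 -1.43] 0.0 0.0 [ 0.63 -0.02 -0.03] [-0.004 -0.122  0.   ]
0.46 [ 0.5   1.04 -0.92  2.44  2.25  0.92 -0.53] 0.2 0.01 [ 0.85 -0.02 -0.  ] [-0.004 -0.162  0.   ]
0.5 [ 0.63  1.22 -1.22  2.44  2.1   1.17 -0.31] 1.7 0.04 [ 1.06 -0.02  0.04] [-0.004 -0.202  0.   ]
tab 495 4.2 19.9
tab 500 0.8 24.5
tab 505 0.8 25.7
tab 510 0.5 26.4
```

Run:
```python
from h import *
s=ctrl.read_state();q=np.array(s["qpos"]);R0=R.from_euler("xyz",s["tool_rot"]);p0=np.array(s["eef_pos"])
for th in(.34,.38,.42):
    p,Rt=grasp((590,20.4),.086,-92,36,th);qC,e1,e2=ik(p,Rt,q);print(th,qC.round(2),round(e1,1),round(e2,2),(R0.inv().apply(p-p0)/10).round(2),(R0.inv()*Rt).as_rotvec().round(3))
```

```text
0.34 [-0.01  0.79 -0.11  2.38  2.95  0.37 -1.36] 0.0 0.0 [ 0.87 -0.23 -0.37] [-0.003 -0.042  0.004]
0.38 [-0.01  0.8  -0.1   2.41  2.99  0.46 -1.4 ] 0.0 0.0 [ 1.09 -0.23 -0.36] [-0.003 -0.082  0.004]
0.42 [ 0.16  0.84 -0.35  2.44  2.7   0.58 -1.09] 0.1 0.0 [ 1.3  -0.23 -0.34] [-0.003 -0.122  0.004]
```

Call:
send_rows(
  rows=[
    [[0.4,-0.1,-0.15,0,-0.03,0],[0.8,-0.2,-0.3,0,-0.06,0],[1.09,-0.23,-0.36,0,-0.08,0],[1.09,-0.23,-0.36,0,-0.08,0]],
  ],
)

```text
clock: 23.45
eef_pos: [477.2, 10.5, 85.8]
tool_rot: [-3.138, 0.376, -3.052]
force: [-0.0, -0.5, -0.4]
width: 85.9
gripper_force: 0.0
```

Call:
send_rows(
  rows=[
    [[0,0,0,0,0,0],[0,0,0,0,0,0],[0,0,0,0,0,0],[0,0,0,0,0,0],[0,0,0,0,0,0]],
  ],
  grip=255,
)

```text
clock: 23.95
eef_pos: [478.4, 10.7, 86.5]
tool_rot: [-3.137, 0.379, -3.051]
force: [-1.6, 0.3, 13.4]
width: 15.4
gripper_force: 59.7
```

```bash
python3 -c "
from h import *
push((640,37.5),.113,.3,8,-92)"
```

```text
now 23.95 C [590.   20.6] yaw 0.0901 th 0.379 gz 36.3
[-0.2, 0.02, 0.08, -0.005, -0.0, -0.001]
[-0.75, 0.13, 0.3, -0.006, -0.0, -0.003]
[-1.51, 0.29, 0.6, -0.007, -0.0, -0.007]
[-2.39, 0.47, 0.95, -0.009, -0.0, -0.011]
[-3.26, 0.65, 1.3, -0.01, -0.0, -0.015]
[-4.03, 0.81, 1.6, -0.012, -0.0, -0.018]
[-4.57, 0.92, 1.81, -0.012, -0.0, -0.02]
[-4.77, 0.96, 1.89, -0.013, -0.0, -0.021]
end [528.8  24.9  86.5] [-0.02  0.8  -0.11  2.28  2.93  0.32 -1.33] 0.0 0.0
```

Call:
send_rows(
  rows=[
    [[-0.04,0,-0.1,0,0,0],[-0.07,0,-0.18,0,0,0],[-0.07,0,-0.18,0,0,0]],
  ],
)

```text
clock: 24.25
eef_pos: [477.7, 10.6, 87.8]
tool_rot: [-3.138, 0.376, -3.052]
force: [1.9, -1.5, -6.8]
width: 14.9
gripper_force: 58.5
```

Call:
send_rows(
  rows=[
    [[-0.18,0.02,0.12,0,0,-0.001],[-0.6,0.12,0.29,-0.001,0,-0.003],[-1.1,0.22,0.49,-0.002,0,-0.005],[-1.5,0.3,0.65,-0.003,0,-0.007]],
  ],
)

```text
clock: 24.65
eef_pos: [494.7, 15.4, 87.5]
tool_rot: [-3.138, 0.378, -3.043]
force: [-1.4, -0.5, -5.2]
width: 14.8
gripper_force: 58.6
```

Call:
send_rows(
  rows=[
    [[-0.3,0.06,0.15,-0.001,0,-0.002],[-0.8,0.16,0.35,-0.003,0,-0.004],[-1.3,0.27,0.55,-0.005,0,-0.007],[-1.7,0.35,0.71,-0.006,0,-0.009],[-1.9,0.4,0.79,-0.007,0,-0.01]],
  ],
)

```text
clock: 25.15
eef_pos: [515.1, 21.3, 87.4]
tool_rot: [-3.141, 0.379, -3.033]
force: [-1.6, -0.6, -4.8]
width: 15.3
gripper_force: 58.7
```

```bash
python3 -c "
from h import *
push((655,39.3),.113,.3,6,-92)"
```

```text
now 25.15 C [626.4  33.4] yaw 0.1089 th 0.379 gz 37.2
[-0.2, 0.01, 0.08, -0.001, -0.0, -0.0]
[-0.7, 0.05, 0.28, -0.001, -0.0, -0.001]
[-1.35, 0.11, 0.54, -0.002, -0.0, -0.002]
[-2.0, 0.17, 0.8, -0.002, -0.0, -0.003]
[-2.5, 0.21, 0.99, -0.003, -0.0, -0.004]
[-2.7, 0.23, 1.07, -0.003, -0.0, -0.004]
end [543.7  26.7  87.4] [-0.02  0.8  -0.11  2.24  2.9   0.28 -1.3 ] 0.0 0.0
```

Call:
send_rows(
  rows=[
    [[-0.2,0.01,0.1,0,0,0],[-0.7,0.05,0.3,0,0,-0.001],[-1.35,0.11,0.56,-0.001,0,-0.002],[-2,0.17,0.82,-0.001,0,-0.003],[-2.5,0.21,1.01,-0.002,0,-0.004],[-2.7,0.23,1.09,-0.002,0,-0.004],[-2.7,0.23,1.09,-0.002,0,-0.004]],
  ],
)

```text
clock: 25.85
eef_pos: [544.2, 26.8, 87.4]
tool_rot: [-3.141, 0.38, -3.028]
force: [1.8, 0.9, -6.0]
width: 15.3
gripper_force: 58.5
```

Call:
send_rows(
  rows=[
    [[0,0,0,0,0,0],[0,0,0,0,0,0],[0,0,0,0,0,0],[0,0,0,0,0,0],[0,0,0,0,0,0],[0,0,0,0,0,0]],
  ],
  grip=0,
)

```text
clock: 26.45
eef_pos: [543.2, 26.5, 87.3]
tool_rot: [-3.141, 0.378, -3.029]
force: [-0.6, -0.2, 0.1]
width: 85.7
gripper_force: 0.0
```

Run:
```python
from h import *
s=ctrl.read_state();q=np.array(s["qpos"]);R0=R.from_euler("xyz",s["tool_rot"]);p0=np.array(s["eef_pos"]);G=p0+54*R0.apply([0,0,1]);y=s["tool_rot"][2]+np.pi;u=np.array([np.cos(y),np.sin(y)])
C=G[:2]+92*u;print(s["clock"],p0.round(1),"C",C.round(1),round(y,3),q.round(2))
for th in(.55,.62,.68):
    p,Rt=grasp(C,y,-92,36,th);qC,e1,e2=ik(p,Rt,q);print(th,qC.round(2),round(e1,1),round(e2,2),(R0.inv().apply(p-p0)/10).round(2),(R0.inv()*Rt).as_rotvec().round(3))
for th in(.55,.62,.68):
    p,Rt=grasp((728.3,47.7),.1135,-92,36,th);qC,e1,e2=ik(p,Rt,q);print("home",th,qC.round(2),round(e1,1),round(e2,2))
s,d,T=wrist();I=d["pixels"]
for c in blobs(mask(I,(22,120,60),(35,255,255)),50)[:1]:
    P=plane(d,c.reshape(-1,2),44,T)
    for k in(550,555,560):
        w=P[abs(P[:,0]-k)<3]
        if len(w)>1: print("tab",k,w[:,1].min().round(1),w[:,1].max().round(1),"expect",(C-(C[0]-k)/u[0]*u)[1].round(1))
```

```text
26.45 [543.2  26.5  87.3] C [654.4  39.1] 0.113 [ 0.04  0.81 -0.2   2.23  2.68  0.3  -1.06]
0.55 [-0.03  0.86 -0.09  2.37  3.06  0.65 -1.45] 0.0 0.0 [ 0.96 -0.    0.18] [-0.001 -0.172  0.   ]
0.62 [-0.04  0.91 -0.09  2.42  3.08  0.81 -1.47] 0.0 0.0 [ 1.33 -0.    0.26] [-0.001 -0.242  0.   ]
0.68 [ 0.58  1.27 -1.11  2.44  2.43  1.25 -0.44] 0.3 0.01 [ 1.65 -0.    0.35] [-0.001 -0.302  0.   ]
home 0.55 [-0.03  0.87 -0.11  2.18  3.01  0.45 -1.39] 0.0 0.0
home 0.62 [-0.03  0.89 -0.1   2.23  3.05  0.6  -1.44] 0.0 0.0
home 0.68 [-0.04  0.92 -0.09  2.27  3.08  0.72 -1.46] 0.0 0.0
tab 550 19.4 34.9 expect 27.2
tab 555 19.7 35.5 expect 27.8
tab 560 16.9 40.1 expect 28.4
```

Call:
send_rows(
  rows=[
    [[0.4,0,0.02,0,-0.06,0],[0.8,0,0.03,0,-0.12,0],[1.15,0,0.05,0,-0.18,0],[1.47,0,0.06,0,-0.24,0],[1.47,0,0.06,0,-0.24,0]],
  ],
)

```text
clock: 27.0
eef_pos: [527.6, 24.6, 79.7]
tool_rot: [3.141, 0.614, -3.029]
force: [-0.3, 0.3, 0.3]
width: 85.1
gripper_force: 0.0
```

Call:
send_rows(
  rows=[
    [[0,0,0,0,0,0],[0,0,0,0,0,0],[0,0,0,0,0,0],[0,0,0,0,0,0],[0,0,0,0,0,0]],
  ],
  grip=255,
)

```text
clock: 27.5
eef_pos: [530.0, 25.1, 81.7]
tool_rot: [-3.14, 0.619, -3.028]
force: [0.1, 0.2, 5.3]
width: 14.6
gripper_force: 58.8
```

```bash
python3 -c "
from h import *
push((721.3,46.9),.1135,.3,10,-94)"
```

```text
now 27.5 C [654.6  39.2] yaw 0.1135 th 0.619 gz 37.7
[-0.15, -0.01, 0.11, -0.001, -0.0, -0.0]
[-0.57, -0.0, 0.41, -0.001, -0.0, -0.0]
[-1.18, -0.0, 0.84, -0.001, -0.0, -0.0]
[-1.93, -0.0, 1.37, -0.001, -0.0, -0.0]
[-2.74, -0.0, 1.95, -0.001, -0.0, -0.0]
[-3.54, 0.0, 2.53, -0.001, -0.0, -0.0]
[-4.29, 0.0, 3.06, -0.001, -0.0, -0.0]
[-4.9, 0.0, 3.49, -0.001, -0.0, -0.0]
[-5.32, 0.01, 3.79, -0.001, -0.0, -0.0]
[-5.47, 0.01, 3.9, -0.001, -0.0, -0.0]
end [596.8  32.7  81.7] [-0.03  0.89 -0.09  2.25  3.06  0.61 -1.45] 0.0 0.0
```

Call:
send_rows(
  rows=[
    [[-0.18,0,0.07,0,0,0],[-0.6,0,0.37,0,0,0],[-1.2,0,0.8,0,0,0],[-1.9,0,1.3,0,0,0],[-2.5,0,1.73,0,0,0]],
  ],
)

```text
clock: 28.0
eef_pos: [556.7, 28.5, 81.9]
tool_rot: [-3.141, 0.613, -3.027]
force: [-14.3, -1.8, 15.9]
width: 14.8
gripper_force: 61.1
```

Call:
send_rows(
  rows=[
    [[-0.5,0,0.36,0,0,0],[-1.1,0,0.78,0,0,0],[-1.7,0,1.21,0,0,0],[-2.2,0,1.57,0,0,0],[-2.5,0,1.78,0,0,0]],
  ],
)

```text
clock: 28.5
eef_pos: [587.6, 32.2, 81.9]
tool_rot: [-3.141, 0.614, -3.027]
force: [-15.5, -1.2, 17.5]
width: 15.1
gripper_force: 61.3
```

```bash
python3 -c "
from h import *
push((728.3,47.7),.1135,.3,4,-94)
d=ctrl.get_image('scene')
"
```

```text
now 28.5 C [711.9  46.5] yaw 0.1146 th 0.614 gz 37.7
[-0.21, -0.01, 0.15, -0.0, 0.0, 0.0]
[-0.67, -0.03, 0.47, 0.0, 0.0, 0.0]
[-1.13, -0.04, 0.8, 0.0, 0.0, 0.001]
[-1.34, -0.05, 0.94, 0.001, 0.0, 0.001]
end [604.   33.5  81.9] [-0.03  0.88 -0.1   2.23  3.05  0.59 -1.44] 0.0 0.0
```

Call:
send_rows(
  rows=[
    [[-0.06,0,-0.08,0,0,0],[-0.3,0,0.07,0,0,0],[-0.6,-0.01,0.3,0,0,0],[-0.7,-0.02,0.37,0,0,0]],
  ],
)

```text
clock: 28.95
eef_pos: [596.6, 32.8, 81.9]
tool_rot: [3.141, 0.614, -3.028]
force: [-8.3, -0.4, 3.5]
width: 14.8
gripper_force: 59.2
```

Call:
send_rows(
  rows=[
    [[-0.15,0,0.11,0,0,0],[-0.3,0,0.21,0,0,0],[-0.4,0,0.28,0,0,0]],
  ],
)

```text
clock: 29.25
eef_pos: [601.3, 33.2, 81.9]
tool_rot: [-3.142, 0.614, -3.028]
force: [-7.4, -0.2, 4.1]
width: 14.5
gripper_force: 59.0
```

Call:
send_rows(
  rows=[
    [[-0.08,0,0.06,0,0,0],[-0.16,0,0.11,0,0,0],[-0.16,0,0.11,0,0,0]],
  ],
)

```text
clock: 29.55
eef_pos: [603.2, 33.4, 82.0]
tool_rot: [-3.142, 0.614, -3.028]
force: [-6.1, -0.7, 1.7]
width: 15.0
gripper_force: 59.1
```

Call:
send_rows(
  rows=[
    [[-0.08,0,0.06,0,0,0],[-0.16,0,0.11,0,0,0],[-0.16,0,0.11,0,0,0]],
  ],
)

```text
clock: 29.85
eef_pos: [603.3, 33.4, 82.0]
tool_rot: [3.142, 0.611, -3.028]
force: [-14.0, -2.7, 9.4]
width: 15.1
gripper_force: 60.6
```

Call:
send_rows(
  rows=[
    [[-0.08,0,0.03,0,0,0],[-0.16,0,0.06,0,0,0],[-0.16,0,0.06,0,0,0]],
  ],
)

```text
clock: 30.15
eef_pos: [603.5, 33.4, 82.1]
tool_rot: [3.141, 0.609, -3.028]
force: [-18.2, -2.3, 13.2]
width: 15.1
gripper_force: 61.2
```

```bash
python3 -c "
from h import *
push((728.3,47.7),.1135,.3,1,-94)"
```

```text
now 30.15 C [727.5  47.6] yaw 0.1137 th 0.609 gz 37.8
[-0.06, 0.0, 0.04, 0.0, -0.0, 0.0]
end [604.2  33.6  82.1] [-0.03  0.88 -0.1   2.23  3.05  0.57 -1.43] 0.0 0.0
```

Call:
send_rows(
  rows=[
    [[0.12,0,-0.08,0,0,0],[0.24,0,-0.16,0,0,0],[0.24,0,-0.16,0,0,0]],
  ],
)

```text
clock: 30.45
eef_pos: [603.3, 33.6, 82.0]
tool_rot: [3.141, 0.613, -3.028]
force: [-8.4, 0.5, 2.7]
width: 14.8
gripper_force: 59.1
```

Call:
send_rows(
  rows=[
    [[0,0,0,0,0,0],[0,0,0,0,0,0],[0,0,0,0,0,0],[0,0,0,0,0,0],[0,0,0,0,0,0],[0,0,0,0,0,0]],
  ],
  grip=0,
)

```text
clock: 31.05
eef_pos: [605.9, 33.4, 83.1]
tool_rot: [-3.141, 0.618, -3.029]
force: [0.8, 0.3, -0.2]
width: 85.4
gripper_force: 0.0
```

Call:
send_rows(
  rows=[
    [[0,0,-0.3,0,0,0],[0,0,-1,0,0,0],[0,0,-2,0,0,0],[0,0,-3.2,0,0,0],[0,0,-4.6,0,0,0],[0,0,-6,0,0,0],[0,0,-7.2,0,0,0],[0,0,-8,0,0,0],[0,0,-8,0,0,0]],
  ],
)

```text
clock: 31.95
eef_pos: [559.3, 28.1, 149.4]
tool_rot: [-3.14, 0.619, -3.028]
force: [0.6, 0.3, 0.9]
width: 85.2
gripper_force: 0.0
```

Run:
```python
from h import *
s,d,T=wrist();I=d["pixels"];print(s["clock"],np.round(s["eef_pos"],1),np.round(s["force"],1))
for c in blobs(mask(I,(22,120,60),(35,255,255)),50)[:3]:
    P=plane(d,c.reshape(-1,2),44,T);print("yellow",cv2.boundingRect(c),*box(d,c,44,T))
    for k in(625,630,635,640):
        w=P[abs(P[:,0]-k)<3]
        if len(w)>1: print(k,w[:,1].min().round(1),w[:,1].max().round(1),"expect",round(47.6-(727.5-k)*.114,1))
for c in blobs(mask(I,(40,60,15),(95,255,255)),300)[:3]: print("green",cv2.boundingRect(c),*box(d,c,89,T))
```

```text
31.95 [559.3  28.1 149.4] [0.6 0.3 0.9]
yellow (258, 192, 42, 65) [631.2  34.5] [28.0, 72.3] 12.9
625 27.6 43.2 expect 35.9
630 25.7 48.6 expect 36.5
635 24.5 50.2 expect 37.1
640 24.1 51.0 expect 37.6
yellow (60, 287, 65, 37) [ 871.5 -200.4] [68.8, 251.1] -32.2
yellow (413, 368, 39, 26) [1769.5  811. ] [213.9, 1198.6] 36.0
green (182, 290, 194, 62) [703.7  46.6] [148.7, 152.4] 6.7
green (230, 234, 98, 41) [588.2  31.3] [37.0, 41.5] -83.7
```

```bash
python3 -c "
from cell import ctrl
print(ctrl.finish_job())"
```

```text
the job is handed in; nothing more can be done
None
```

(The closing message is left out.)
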